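Top up the sprung bottle lane of the leachate sampler

TASK

Top up the sampler's bottle lane: draw the blue sprung follower back along the lane by its lug until the catch holds it, then take the two silver-capped bottles from the blue crate and stand them upright in the lane behind the bottle already there, setting them down rather than dropping them. Then press the red thumb pad to free the catch and ease the follower up, without letting it slam, until it holds all three bottles in a closed row against the white end stop. Leave the red-capped bottle standing in the crate, and the flask and beaker where they are.

Things in the scene. Friction and masses are not known exactly. Their poses are not given: they have to be found in the camera images.
- lane: Fixed bottle lane: steel U-channel 375 mm long, 60 mm wide inside, floor 14 mm above the bench, walls to 50 mm with flared lips to 59 mm, 80 mm over the lips. A white box (110 mm wide, 52 mm long, 104 mm high) stands beyond the end stop. Origin: on the bench, on the centre line, 185 mm behind the end stop's face; x across, y along the lane away from the stop (the way the follower is pulled), z up.
- stop (a point): Middle of the lane floor at the face of the white end stop (60 mm wide, top 60 mm above the bench), the forward end of the row. Axes as lane: y points back along the lane. Three bottles in a closed row against the stop have their axes at y = 27, 81 and 135 mm.
- follower (a joint): Distance in m from the end stop to the follower's pusher face (52 mm wide, 16 to 66 mm above the bench). A spring drives it to the stop (3.5 N at 0.054, 6 N at 0.235; 0.6 kg). 0.054: against one bottle, as at the start; 0.162: against three. Drawn past 0.235 it is caught by itself and rests at 0.235, with room for four bottles; hard end of travel 0.245.
- lug (a point): Top middle of the front face (toward the stop) of the follower's upright blue lug, the part to pull: 48 mm wide across the lane, 10 mm thick, top 106 mm above the bench, 40 mm above the thumb pad. The face is 58 mm behind the pusher face and moves with it. A finger put down in front of it can drag the follower back or hold it against the spring. Axes as lane.
- thumb_pad (a point): Middle of the top of the red thumb pad, 28 mm wide, 44 mm along the lane, 66 mm above the bench at rest, 21 mm ahead of the lug's front face. It is a lever on the follower pivoted 26 mm behind that face. Pressing it (4 to 8 N) 7 mm down at its middle, or 4 mm next to the lug, frees the catch; 10 mm ahead of the caught place it need no longer be pressed. It springs up again.
- thumb_lever (a joint): Angle of the thumb lever in rad: 0 at rest (nose down), 0.15 when the nose just clears the catch, 0.22 pressed down fully.
- bottle_first: Bottle already in the lane, between end stop and follower, silver cap. 100 ml glass bottle, upright, 108 mm tall: round body 54 mm across up to 62 mm, shoulder sloping to a 28 mm neck at 77 mm, and from 86 to 108 mm a screw cap 36 mm across to grip it by; empty, 0.09 to 0.14 kg. Origin: centre of its underside.
- bottle_a: One of the two silver-capped bottles in the crate to be loaded. 100 ml glass bottle, upright, 108 mm tall: round body 54 mm across up to 62 mm, shoulder sloping to a 28 mm neck at 77 mm, and from 86 to 108 mm a screw cap 36 mm across to grip it by; empty, 0.09 to 0.14 kg. Origin: centre of its underside.
- bottle_b: The other silver-capped bottle in the crate to be loaded. 100 ml glass bottle, upright, 108 mm tall: round body 54 mm across up to 62 mm, shoulder sloping to a 28 mm neck at 77 mm, and from 86 to 108 mm a screw cap 36 mm across to grip it by; empty, 0.09 to 0.14 kg. Origin: centre of its underside.
- bottle_red: Brown glass bottle with a red cap, standing in the crate; it stays there. Same shape and size as the others.
- crate: Low open blue crate, fixed, 300 mm (x) by 200 mm (y) by 75 mm high, walls and floor 4 mm. Origin: centre of its underside.
- flask: Conical flask, 120 mm high, 80 mm across at the foot; stands beside the lane; a bystander. Origin: centre of its underside.
- beaker: White beaker, 85 mm high, 66 mm across; stands beside the lane; a bystander. Origin: centre of its underside.
Mind the look-alikes: they are no part of the job. Leave any green look-alike of the bottle_a alone.

How it is judged:
On the way, in this order (a step that is already met when the one before it is completed fails the run):
1. the follower is drawn back and caught: follower beyond 0.230 m with the lever's nose down (thumb_lever below 0.05) (value of joint follower above 0.23 m and value of joint thumb_lever below 0.05 rad), for 0.2 s.
2. with the follower still caught back (beyond 0.230 m), both silver-capped bottles from the crate stand upright on the lane floor in front of it, let go (value of joint follower above 0.23 m and x of bottle_a in the frame of stop between -0.006 and 0.006 m and z of bottle_a in the frame of stop between -0.004 and 0.004 m and angle between each of bottle_a, bottle_b's own z axis and vertical below 0.08 rad and y of bottle_a in the frame of stop between 0.02 and 0.21 m and contact force between each of bottle_a, bottle_b and the fingers below 0.1 N and linear speed of each of bottle_a, bottle_b below 0.03 m/s and x of bottle_b in the frame of stop between -0.006 and 0.006 m and z of bottle_b in the frame of stop between -0.004 and 0.004 m and y of bottle_b in the frame of stop between 0.02 and 0.21 m), for 0.2 s.
At the end, for the whole second after the job is handed in: All three silver-capped bottles upright (0.08 rad) and at rest on the lane floor, centred within 6 mm and at most 141 mm from the end stop; follower against the closed row (0.157 to 0.166 m), thumb_lever below 0.03; red-capped bottle upright on the crate floor (value of joint follower between 0.157 and 0.166 m and value of joint thumb_lever below 0.03 rad and x of bottle_a in the frame of stop between -0.006 and 0.006 m and z of bottle_a in the frame of stop between -0.004 and 0.004 m and angle between each of bottle_a, bottle_b, bottle_first's own z axis and vertical below 0.08 rad and y of bottle_a in the frame of stop between 0.02 and 0.141 m and linear speed of each of bottle_a, bottle_b, bottle_first below 0.02 m/s and x of bottle_b in the frame of stop between -0.006 and 0.006 m and z of bottle_b in the frame of stop between -0.004 and 0.004 m and y of bottle_b in the frame of stop between 0.02 and 0.141 m and x of bottle_first in the frame of stop between -0.006 and 0.006 m and z of bottle_first in the frame of stop between -0.004 and 0.004 m and y of bottle_first in the frame of stop between 0.02 and 0.141 m and x of bottle_red in the frame of crate between -0.125 and 0.125 m and y of bottle_red in the frame of crate between -0.075 and 0.075 m and z of bottle_red in the frame of crate below 0.012 m and angle between bottle_red's own z axis and vertical below 0.1 rad); the robot touches nothing.
It fails at once if the follower slams: it runs toward the end stop faster than 0.45 m/s (velocity of joint follower below -0.45 m/s).
It fails at once if a bottle is dropped: it moves faster than 0.7 m/s (a fall of some 25 mm) while the fingers are off it ((linear speed of bottle_a above 0.7 m/s and contact force between bottle_a and the fingers below 0.05 N) or (linear speed of bottle_b above 0.7 m/s and contact force between bottle_b and the fingers below 0.05 N) or (linear speed of bottle_first above 0.7 m/s and contact force between bottle_first and the fingers below 0.05 N)).
It fails at once if the red-capped bottle is lifted by 30 mm or tipped (z of bottle_red in the frame of crate above 0.034 m or angle between bottle_red's own z axis and vertical above 0.5 rad).
It fails at once if the flask or the beaker is shifted by more than 30 mm or tipped (distance of any of flask, beaker from where it was at the start of the episode above 0.03 m or angle between any of flask, beaker's own z axis and vertical above 0.4 rad).
It also fails if it takes over 72 s, if anything falls off the work surface, if the arm or the gripper's body presses on something with over 40 N, if the wrist force passes 120 N, or if a joint passes its speed limit or range.

ROBOT

A 7-joint arm with a two-finger parallel gripper is mounted at the origin on the work surface. World frame = base frame: x ahead of the robot, y to its left, z up, the work surface at z = 0. Lengths are in m, angles in rad, forces in N, time in s.
With the tool pointing down it reaches from about 0.4 to 0.875 m from the base axis. Payload 6.5 kg.
Tool frame: the origin (TCP) lies midway between the tips of the shut fingers; the grasp point (between the pads) lies ctrl.pinch_z behind it (ctrl.pinch_z is the distance from the TCP to the grasp point, in m); x points along the fingers, y is the direction in which the jaws open and shut, and the axes are right-handed (so a half turn about x gives the same grasp; the last joint's range is limited). The gripper opens to 88 mm and grips with 3 to 60 N. Pads are 18 mm wide; open, the fingers measure 123 mm over their backs; the gripper's body (75 mm by 187 mm) begins 45 mm behind the grasp point.
Start: joints at [1.065, 0.536, -0.004, 1.538, 0.003, 1.067, -0.071], TCP at [0.277, -0.588, 0.239] pointing down, gripper open.
Joint ranges: [-2.7, 2.7], [-0.37, 2.16], [-1.27, 1.26], [0.24, 2.4], [-1.31, 4.45], [0.19, 1.91], [-2.76, 2.76]. Speed limits (rad/s): [2.39, 2.39, 3.14, 3.14, 3.14, 3.14, 3.14].

INTERFACE

Orientations are given as a 3x3 rotation matrix whose columns are the frame's x, y, z axes.
In Python, from bench import ctrl gives the robot as it stands. The module is installed in compiled form; this text tells all that it offers.
- The arm moves only by the tool servo_tool, never from a script. Its argument "steps" is a list of rows, each a list of 3 entries, a list of its own where there are three numbers: the shift along the tool's x, y, z each as a share of 0.5 m, from -1 to 1, then the turn, a rotation vector about the tool's x, y, z each as a share of 360 degrees, from -1 to 1, then the opening, from 0 (shut) to 1 (fully open). A call has 1 to 12 rows; each row is the pose to reach, as a shift and turn from the pose commanded when the call began, along the tool's axes at that moment, turning the shorter way round; what a row does not reach only later rows make up. A row lasts 1/12 s, in which the tool goes at most 41.7 mm and 7.16 degrees, less where a joint would pass 70% of its speed; a pose out of reach is approached as far as the arm can. A call with a number of a shift or a turn outside -1 to 1 is refused whole. A call with a gripper value outside its range is refused whole. The fingers move at their own pace and stop on an object; "grip_force" is the grip in N (left out, the last holds). Time passes only in rows, so rows that repeat a pose let the fingers close. It gives the time, the measured TCP pose, the force and the opening at its end, in the units of the state.
- ctrl.get_obs(): the state, without advancing time (a new reading comes with each control period).
- ctrl.grab_frame(name): name is "side" or "top" or "wrist"; returns the picture (480x640x3 uint8, red, green, blue); there is no depth.
- ctrl.camera_model(name): a dict with "fx", "fy", "cx", "cy" (pixels), "R" (3x3) and "t" (3): a world point X has camera coordinates R X + t. Camera axes: x right, y down, z forward; pixel columns grow to the right and rows downward; lengths in m; the calibration is good to about 2 mm. A picture is of the moment at which its call begins: read the wrist's pose just before it. camera_model takes no time and is no camera call; for the wrist camera it gives the pose at the moment of the call.
- ctrl.job_done(): hands the job in, once; it reports no verdict.
Trained networks look in the newest picture that a camera, given by its name, has taken for a name from the list of things; names that differ only in an ending like _2 or _b are one class to them, and where a whole thing is asked for, a point or a joint stands for the part that bears it (a point fixed in the world has none). Each returns a list of dicts, best first, with "p" (0 to 1); they miss things now and then, are a little off and sometimes report something else, mostly with a low value. They report only what shows in the picture. A call takes as long as a camera call. They do not tell look-alikes from the thing itself.
- ctrl.regions_of(camera, thing): "mask" (480x640 bool, what is visible of it) and "bbox" ([centre column, centre row, width, height] in pixels, round what is visible of it).
- ctrl.mark_of(camera, thing): "point" ([column, row] in pixels: a listed point, or the origin of a listed thing).
The state is a dict: "t": time; "qpos": joint angles; "dq": joint speeds; "joint_torque": joint torques, N m; "tool_pos": TCP position; "orientation": TCP orientation; "contact_force": force on the tool from outside, world axes, zero at the start; "moment": the same for the moment, N m; "gripper_width": finger opening in m.
Only numpy, scipy, OpenCV 4.12 (cv2) and the standard library are available. Lean on these libraries where they do the work, as an engineer would, in place of code of your own. Each camera call takes 0.05 s, during which the arm holds its last target.

## Working session

There is one attempt and no reset: what is moved stays moved. The work goes in short steps, Python scripts to look and compute and a tool call to move; the robot and the scene stay as the last step left them, time stands still between calls to the robot, and variables do not carry over. Pictures are saved under pics/ and viewed, and the job is handed in when it is done.

Besides the shell and the picture viewer there is one more tool, called after "Call:" as name([rows], argument=value, ...), one row to a line, values as JSON. servo_tool: Moves the arm, as the interface text tells. Its arguments: {"type":"object","properties":{"steps":{"type":"array"},"grip_force":{"type":"number"}},"required":["steps"]}

```bash
mkdir -p pics; python3 - <<'E'
from bench import ctrl
import cv2
o=ctrl.get_obs()
for k,v in o.items(): print(k,v)
print(ctrl.pinch_z)
for n in("side","top"):
    im=ctrl.grab_frame(n); cv2.imwrite(f"pics/{n}0.png",im[:,:,::-1])
    m=ctrl.camera_model(n); print(n,m)
E
```

```text
t 0.0
qpos [ 1.06480478  0.53714021 -0.00445434  1.53885726  0.00258559  1.06728234
 -0.07123613]
dq [ 7.81450054e-05  3.32317669e-04 -5.36308267e-04  7.70470168e-04
  6.26407365e-04  4.53201413e-04 -1.47782609e-04]
joint_torque [-7.13793597e-04 -5.70990157e+01  9.90033299e-01 -2.51598805e+01
 -5.63165790e-02  1.78822473e-02  1.80762358e-04]
tool_pos [ 0.27647851 -0.58760087  0.23786192]
orientation [[-8.07885586e-04  4.25788476e-01 -9.04822370e-01]
 [ 1.47462840e-03 -9.04821174e-01 -4.25789230e-01]
 [-9.99998586e-01 -1.67826575e-03  1.03112204e-04]]
contact_force [ 0.05084815 -0.59395189  0.0414837 ]
moment [-0.0150948   0.01722351 -0.0177218 ]
gripper_width 0.08785886616291144
0.0187
side {'fx': 443.9251507112597, 'fy': 443.9251507112597, 'cx': 314.0115061591479, 'cy': 240.35471584521838, 'R': array([[-0.99869027, -0.04712055, -0.0199351 ],
       [-0.01379193,  0.62314296, -0.78198634],
       [ 0.04927004, -0.7806872 , -0.62297669]]), 't': array([0.56300692, 0.13173933, 1.05198188])}
top {'fx': 542.05644415072, 'fy': 542.05644415072, 'cx': 317.744721222035, 'cy': 243.1145656921423, 'R': array([[-0.02219912, -0.99973731, -0.005701  ],
       [-0.97975251,  0.02288959, -0.19889967],
       [ 0.19897791,  0.00117017, -0.98000328]]), 't': array([-0.05493645,  0.59210076,  1.03256662])}
```

View pics/side0.png

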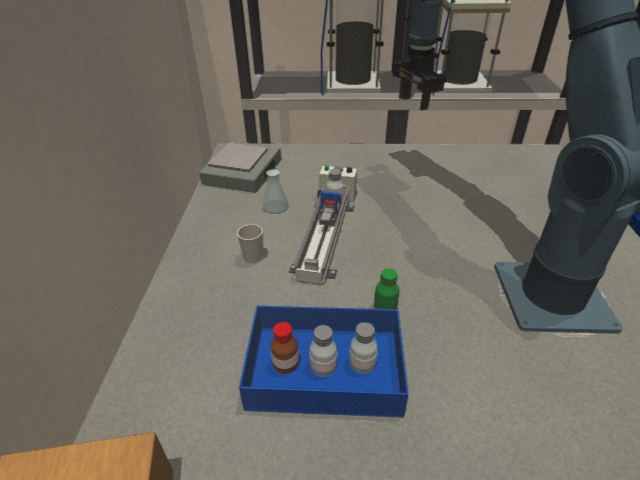

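View pics/top0.png

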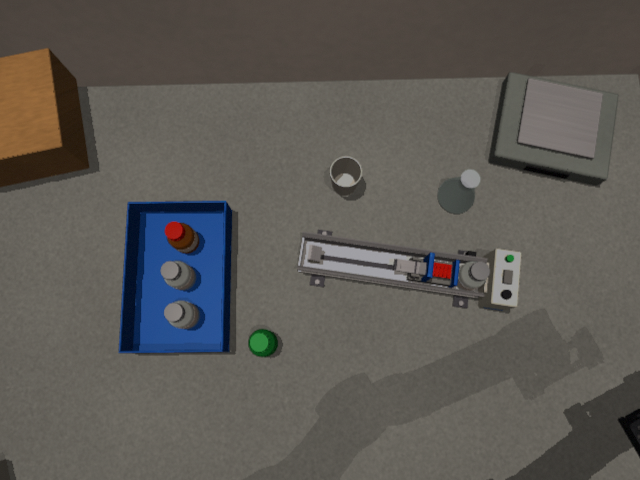

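The side view and top view agree. In the top view:
- **Crate:** centred at (176,277), holding the red cap (176,231) and silver caps (172,271) and (178,311).
- **Green look-alike:** outside the crate at (263,343).
- **Lane:** runs from (302,255) to the stop at about (490,283). The blue lug is at (431,268), the red pad at (443,270) and the first bottle at (478,270).
- **Flask and beaker:** (457,195) and (346,175).

```bash
cat > h.py <<'E'
from bench import ctrl
import numpy as np, cv2
def px(n,X,m=None):
    m=m or ctrl.camera_model(n); c=m["R"]@np.array(X,float)+m["t"]
    return np.array([m["fx"]*c[0]/c[2]+m["cx"],m["fy"]*c[1]/c[2]+m["cy"]])
def atz(n,p,z,m=None):
    m=m or ctrl.camera_model(n)
    d=m["R"].T@np.array([(p[0]-m["cx"])/m["fx"],(p[1]-m["cy"])/m["fy"],1.]); o=-m["R"].T@m["t"]
    return o+d*(z-o[2])/d[2]
def tri(obs):
    A=[];b=[]
    for n,p in obs:
        m=ctrl.camera_model(n); d=m["R"].T@np.array([(p[0]-m["cx"])/m["fx"],(p[1]-m["cy"])/m["fy"],1.]);d/=np.linalg.norm(d)
        o=-m["R"].T@m["t"];P=np.eye(3)-np.outer(d,d);A.append(P);b.append(P@o)
    return np.linalg.solve(sum(A),sum(b))
E
python3 - <<'E'
from h import *
np.set_printoptions(precision=4,suppress=True)
Z=dict(lane=0,stop=.014,lug=.106,thumb_pad=.066,bottle_a=.018,bottle_first=.014,bottle_red=.004,crate=0,flask=0,beaker=0)
for th,z in Z.items():
    for n in("top","side"):
        for r in ctrl.mark_of(n,th)[:5]:
            if r["p"]>.2: print(th,n,round(r["p"],2),np.array(r["point"]),atz(n,r["point"],z))
E
python3 - <<'E'
import cv2
im=cv2.imread('pics/top0.png'); 
a=cv2.resize(im[190:360,110:290],None,fx=3.2,fy=3.2,interpolation=cv2.INTER_CUBIC);cv2.imwrite('pics/c1.png',a)
a=cv2.resize(im[220:320,290:530],None,fx=3.3,fy=3.3,interpolation=cv2.INTER_CUBIC);cv2.imwrite('pics/c2.png',a)
E
```

```text
lane top 0.82 [388.3 269. ] [ 0.5437 -0.2155  0.    ]
lane side 0.57 [324.  235.8] [ 0.5459 -0.2199  0.    ]
stop top 0.87 [474.9 277.4] [ 0.5199 -0.3919  0.014 ]
stop side 0.92 [338.4 197.5] [ 0.5064 -0.396   0.014 ]
lug top 0.61 [434.6 263.9] [ 0.5355 -0.2906  0.106 ]
lug side 0.78 [323.  188.8] [ 0.5504 -0.2984  0.106 ]
thumb_pad top 0.77 [435.  272.1] [ 0.5254 -0.299   0.066 ]
thumb_pad top 0.33 [181.3 277. ] [0.5272 0.2031 0.066 ]
thumb_pad side 0.65 [328.9 200.7] [ 0.5339 -0.2989  0.066 ]
bottle_a top 0.96 [184.8 317.2] [0.4514 0.206  0.018 ]
bottle_a top 0.95 [183.4 274. ] [0.5403 0.2113 0.018 ]
bottle_a top 0.71 [264.7 341.2] [0.3996 0.0432 0.018 ]
bottle_a side 0.84 [360.7 366.6] [0.4593 0.2261 0.018 ]
bottle_a side 0.68 [325.8 368.2] [0.5289 0.2322 0.018 ]
bottle_a side 0.64 [385.8 305.7] [0.3964 0.0595 0.018 ]
bottle_first top 0.67 [454.2 195.9] [ 0.6959 -0.3618  0.014 ]
bottle_first top 0.56 [466.6 273.4] [ 0.5287 -0.3754  0.014 ]
bottle_first side 0.76 [331.3 199.9] [ 0.5282 -0.3822  0.014 ]
bottle_first side 0.31 [323.2 365.3] [0.5344 0.2226 0.014 ]
bottle_red top 0.9 [183.8 241.9] [0.6112 0.2158 0.004 ]
bottle_red side 0.82 [281.8 360.3] [0.6207 0.2059 0.004 ]
crate top 0.87 [176.7 280.4] [0.5298 0.2295 0.    ]
crate side 0.65 [325. 371.] [0.5307 0.2261 0.    ]
crate side 0.64 [328.4 200. ] [ 0.5375 -0.4027  0.    ]
flask top 0.77 [457.2 196.1] [ 0.6993 -0.3719  0.    ]
flask side 0.55 [274.3 207. ] [ 0.7033 -0.3608  0.    ]
flask side 0.31 [332.  198.9] [ 0.5264 -0.4092  0.    ]
beaker top 0.27 [432.7 263.2] [ 0.5539 -0.3096  0.    ]
beaker side 0.56 [254.7 255.7] [ 0.7289 -0.1293  0.    ]
```

View pics/c1.png

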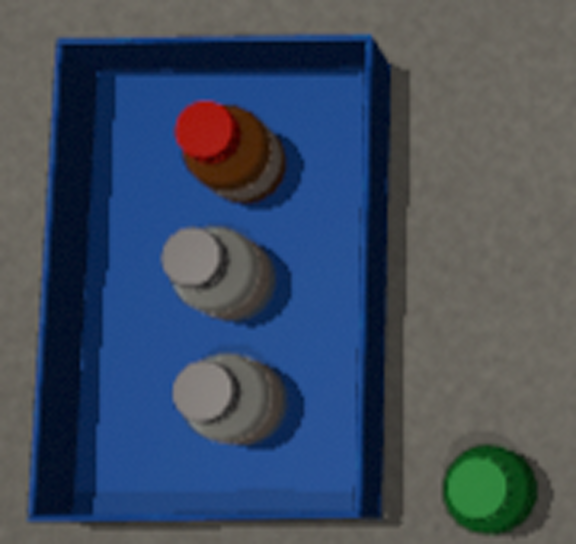

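View pics/c2.png

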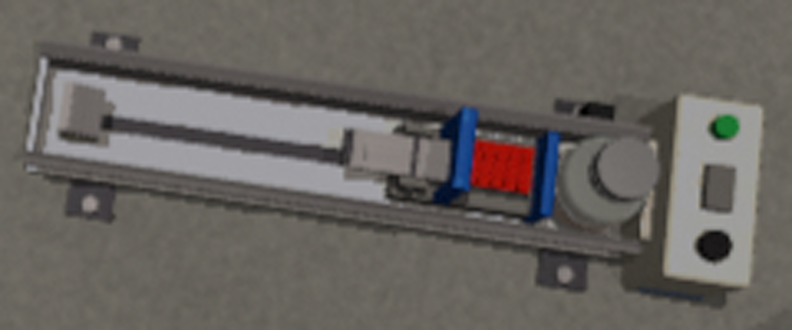

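```bash
python3 - <<'E'
from h import *
np.set_printoptions(precision=4,suppress=True)
for nm,p,z in [("mid",(170.6,270.3),.112),("low",(174.1,312.2),.112),("red",(174.7,230.6),.112),("first",(480.3,270.3),.122)]:
    print(nm,atz("top",p,z))
c=lambda x,y:(290+x/3.3,220+y/3.3)
U=[atz("top",c(40,45),.059),atz("top",c(652,128),.059)];L=[atz("top",c(25,170),.059),atz("top",c(640,252),.059)]
for s in(U,L): 
    d=s[0]-s[1]; print(s,np.linalg.norm(d),np.arctan2(-d[0],d[1]))
# lane rear/front lips centers
print((U[0]+L[0])/2,(U[1]+L[1])/2,np.linalg.norm(np.cross((U[1]-U[0])/np.linalg.norm(U[1]-U[0]),L[0]-U[0])))
# side view caps
im=cv2.imread('pics/side0.png')
cv2.imwrite('pics/s1.png',cv2.resize(im[150:290,270:380],None,fx=4,fy=4,interpolation=cv2.INTER_CUBIC))
cv2.imwrite('pics/s2.png',cv2.resize(im[300:420,235:415],None,fx=4,fy=4,interpolation=cv2.INTER_CUBIC))
E
```

```text
mid [0.5339 0.212  0.112 ]
low [0.4545 0.203  0.112 ]
red [0.611  0.2066 0.112 ]
first [ 0.5189 -0.3719  0.122 ]
[array([ 0.6111, -0.0372,  0.059 ]), array([ 0.5509, -0.4072,  0.059 ])] 0.37481293218797024 -0.16130114816216742
[array([ 0.5339, -0.0269,  0.059 ]), array([ 0.476 , -0.3937,  0.059 ])] 0.37133364530769836 -0.15668915824231233
[ 0.5725 -0.0321  0.059 ] [ 0.5134 -0.4004  0.059 ] 0.0777890516412682
```

View pics/s1.png

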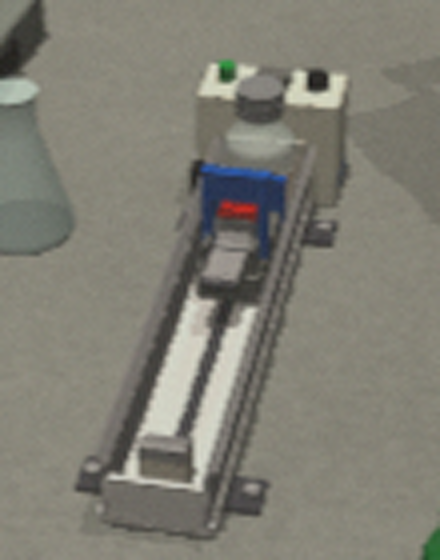

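View pics/s2.png

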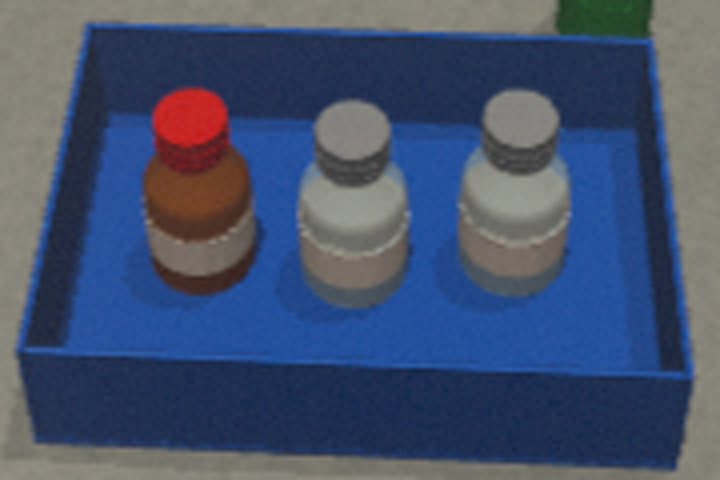

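Things that could be mistaken for bottle_a/b, by top-view pixel:
- **Silver caps in the crate:** (171,270) and (174,312). These are the two I want, confirmed in the crops.
- **Red/brown bottle in the crate:** (175,231).
- **Green bottle outside the crate:** (263,343).
- **Bottle already in the lane:** (480,270).

I'll start with the lug.

```bash
cat >> h.py <<'E'
np.set_printoptions(precision=4,suppress=True)
from scipy.spatial.transform import Rotation as Ro
S=np.array([.5144,-.3990,0.]); LY=np.array([.1585,.9874,0]);LY/=np.linalg.norm(LY);LX=np.array([LY[1],-LY[0],0])
RT=np.column_stack([[0,0,-1.],LX,-LY])
def lane(p): p=np.asarray(p)-S; return np.array([p@LX,p@LY,p[2]])
def W(x,y,z): return S+x*LX+y*LY+[0,0,z]
def plan(T,R=RT):
    o=ctrl.get_obs(); Rn=o["orientation"]; d=Rn.T@(T-o["tool_pos"])
    rv=Ro.from_matrix(Rn.T@R).as_rotvec(degrees=True)
    print("shift",d/.5,"turn",rv/360,"rows",np.linalg.norm(d)/.0417,np.linalg.norm(rv)/7.16)
def st():
    o=ctrl.get_obs(); print("t",round(o["t"],2),"pos",o["tool_pos"],"lane",lane(o["tool_pos"]),"F",o["contact_force"],"w",o["gripper_width"])
E
python3 -c "
from h import *
plan(W(0,.095,.2))"
```

```text
shift [ 0.0774 -0.2968 -0.6983] turn [-0.1547  0.      0.    ] rows 9.144610934738957 7.776295287728583
```

Call:
servo_tool([
  [[0.077,-0.297,-0.698],[-0.155,0,0],0],
  [[0.077,-0.297,-0.698],[-0.155,0,0],0],
  [[0.077,-0.297,-0.698],[-0.155,0,0],0],
  [[0.077,-0.297,-0.698],[-0.155,0,0],0],
  [[0.077,-0.297,-0.698],[-0.155,0,0],0],
  [[0.077,-0.297,-0.698],[-0.155,0,0],0],
  [[0.077,-0.297,-0.698],[-0.155,0,0],0],
  [[0.077,-0.297,-0.698],[-0.155,0,0],0],
  [[0.077,-0.297,-0.698],[-0.155,0,0],0],
  [[0.077,-0.297,-0.698],[-0.155,0,0],0],
  [[0.077,-0.297,-0.698],[-0.155,0,0],0],
  [[0.077,-0.297,-0.698],[-0.155,0,0],0],
], grip_force=10)

```text
t: 2.1
tool_pos: [0.529, -0.3056, 0.2001]
orientation: [[-0.001, 0.988, -0.156], [-0.001, -0.156, -0.988], [-1.0, -0.001, 0.001]]
contact_force: [-0.3, -1.0, 0.8]
gripper_width: 0.0102
```

```bash
python3 - <<'E'
from h import *
st(); plan(W(0,.095,.2))
m=ctrl.camera_model("wrist")
im=ctrl.grab_frame("wrist")[:,:,::-1].copy()
for X in [W(0,.112,.106),W(.024,.112,.106),W(-.024,.112,.106),W(0,.091,.066),W(0,.027,.122),W(0,.0,.06)]:
    p=px("wrist",X,m); cv2.circle(im,tuple(int(v) for v in p),3,(0,255,0),-1)
cv2.imwrite("pics/w1.png",im)
E
```

```text
t 2.1 pos [ 0.529  -0.3056  0.2001] lane [-0.0004  0.0945  0.2001] F [-0.3298 -0.992   0.7579] w 0.010153357335507299
shift [ 0.0002  0.0008 -0.0009] turn [0.0004 0.0001 0.0001] rows 0.01495756664187164 0.020584357283246386
```

View pics/w1.png

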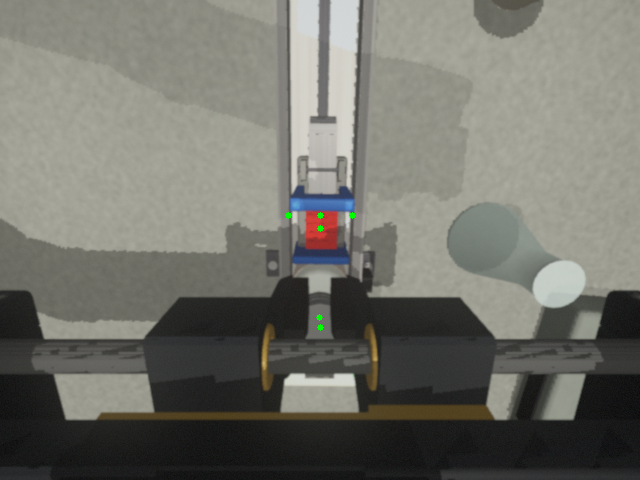

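Wrist view: the lug is at (321,205), the red pad at (321,230), and the predicted points match within about 5 px. I'll put the shut fingers down in front of the lug.

Call:
servo_tool([
  [[0.08,0,0],[0,0,0],0],
  [[0.16,0,0],[0,0,0],0],
  [[0.2,0,0],[0,0,0],0],
  [[0.22,0,0],[0,0,0],0],
  [[0.236,0,0],[0,0,0],0],
  [[0.236,0,0],[0,0,0],0],
])

```text
t: 2.65
tool_pos: [0.5284, -0.3063, 0.0817]
orientation: [[-0.001, 0.987, -0.158], [-0.0, -0.158, -0.987], [-1.0, -0.001, 0.0]]
contact_force: [-1.1, 0.1, 0.2]
gripper_width: 0.0008
```

```bash
python3 - <<'E'
from h import *
st()
cv2.imwrite("pics/s3.png",cv2.resize(ctrl.grab_frame("side")[140:290,240:400,::-1],None,fx=4,fy=4))
E
```

```text
t 2.65 pos [ 0.5284 -0.3063  0.0817] lane [-0.0009  0.0937  0.0817] F [-1.0878  0.0924  0.153 ] w 0.000762263888368198
```

View pics/s3.png

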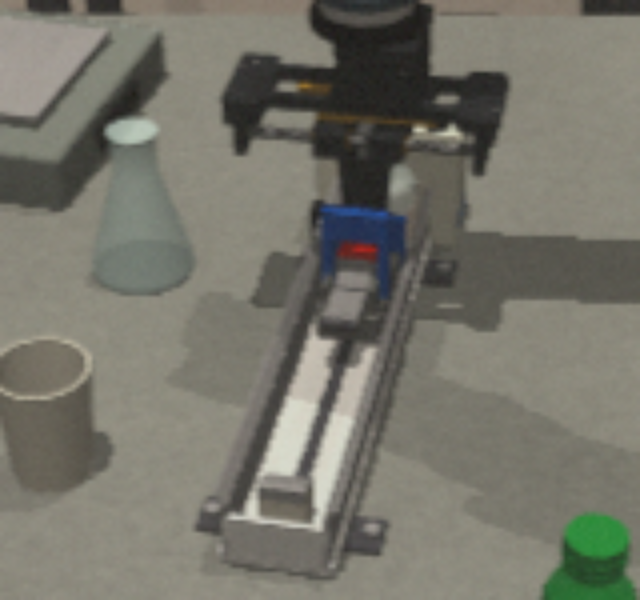

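The fingers are behind the first bottle and in front of the lug. Now I'll drag it back.

Call:
servo_tool([
  [[0,0,-0.02],[0,0,0],0],
  [[0,0,-0.05],[0,0,0],0],
  [[0,0,-0.085],[0,0,0],0],
  [[0,0,-0.12],[0,0,0],0],
  [[0,0,-0.155],[0,0,0],0],
  [[0,0,-0.19],[0,0,0],0],
  [[0,0,-0.225],[0,0,0],0],
  [[0,0,-0.26],[0,0,0],0],
  [[0,0,-0.295],[0,0,0],0],
  [[0,0,-0.33],[0,0,0],0],
  [[0,0,-0.36],[0,0,0],0],
  [[0,0,-0.375],[0,0,0],0],
])

```text
t: 3.7
tool_pos: [0.561, -0.1212, 0.0843]
orientation: [[0.005, 0.988, -0.157], [-0.004, -0.157, -0.988], [-1.0, 0.006, 0.003]]
contact_force: [2.3, -9.2, -3.7]
gripper_width: 0.0008
```

```bash
python3 - <<'E'
from h import *
st()
cv2.imwrite("pics/s4.png",cv2.resize(ctrl.grab_frame("top")[200:330,280:530,::-1],None,fx=3,fy=3))
E
```

```text
t 3.7 pos [ 0.561  -0.1212  0.0843] lane [0.002  0.2816 0.0843] F [ 2.3437 -9.2462 -3.7189] w 0.0007953076023210546
```

View pics/s4.png

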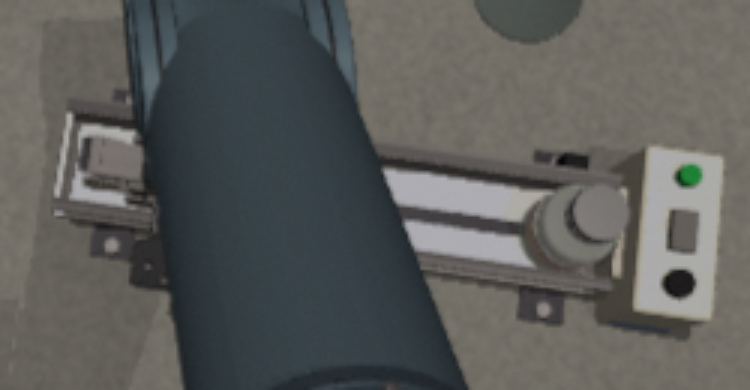

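Call:
servo_tool([
  [[0,0,-0.004],[0,0,0],0],
  [[0,0,-0.008],[0,0,0],0],
  [[0,0,-0.012],[0,0,0],0],
  [[0,0,-0.012],[0,0,0],0],
])

```text
t: 4.08
tool_pos: [0.5613, -0.116, 0.0842]
orientation: [[0.004, 0.987, -0.158], [-0.003, -0.158, -0.987], [-1.0, 0.005, 0.002]]
contact_force: [1.2, -6.1, 3.7]
gripper_width: 0.0007
```

```bash
python3 - <<'E'
from h import *
st()
im=ctrl.grab_frame("wrist")
cv2.imwrite("pics/w2.png",im[:,:,::-1])
cv2.imwrite("pics/s5.png",cv2.resize(ctrl.grab_frame("side")[170:290,250:390,::-1],None,fx=5,fy=5))
E
```

```text
t 4.08 pos [ 0.5613 -0.116   0.0842] lane [0.0015 0.2869 0.0842] F [ 1.2281 -6.0555  3.7462] w 0.0007436587938153035
```

View pics/w2.png

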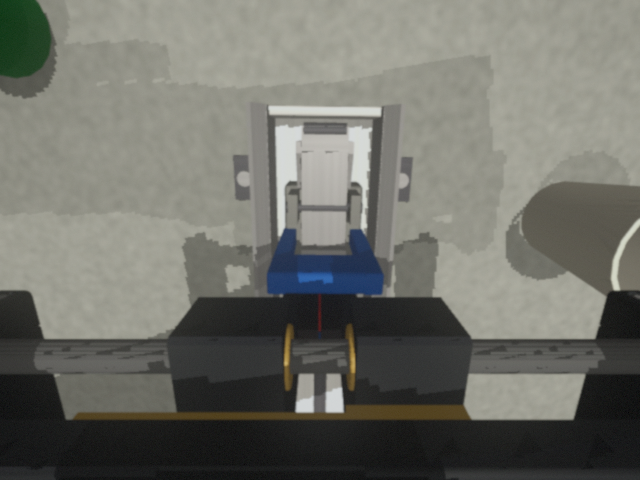

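View pics/s5.png

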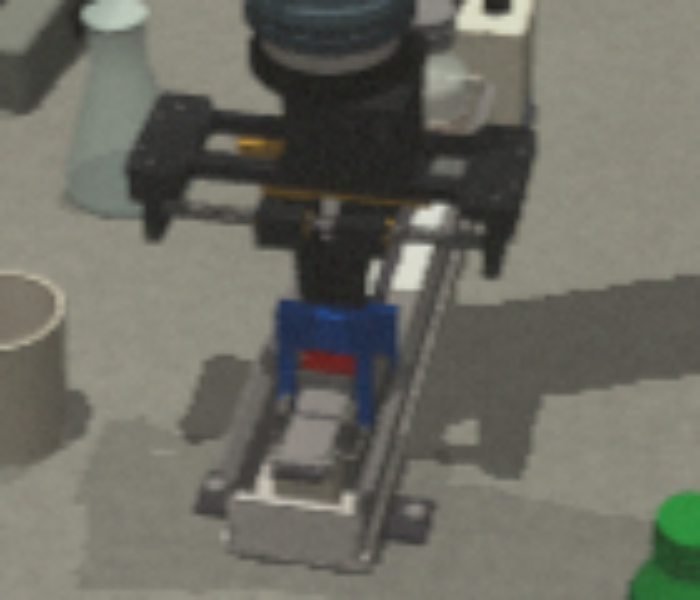

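Call:
servo_tool([
  [[0,0,-0.004],[0,0,0],0],
  [[0,0,-0.006],[0,0,0],0],
  [[0,0,-0.006],[0,0,0],0],
])

```text
t: 4.43
tool_pos: [0.5618, -0.1134, 0.0842]
orientation: [[0.004, 0.987, -0.158], [-0.003, -0.158, -0.987], [-1.0, 0.005, 0.002]]
contact_force: [2.4, -6.8, 4.2]
gripper_width: 0.0001
```

Call:
servo_tool([
  [[0,0,0.004],[0,0,0],0],
  [[0,0,0.01],[0,0,0],0],
  [[0,0,0.016],[0,0,0],0],
  [[0,0,0.016],[0,0,0],0],
])

```text
t: 4.77
tool_pos: [0.5588, -0.1192, 0.0829]
orientation: [[0.001, 0.988, -0.157], [0.0, -0.157, -0.988], [-1.0, 0.0, -0.0]]
contact_force: [-0.3, -1.0, -0.7]
gripper_width: 0.0006
```

Force fell to zero on easing forward, so the catch seems to hold. Backing off slightly and rising.

Call:
servo_tool([
  [[0,0,0.016],[0,0,0],0],
  [[0,0,0.03],[0,0,0],0],
  [[-0.08,0,0.03],[0,0,0],0],
  [[-0.16,0,0.03],[0,0,0],0.3],
  [[-0.24,0,0.03],[0,0,0],0.65],
  [[-0.24,0,0.03],[0,0,0],0.65],
])

```text
t: 5.27
tool_pos: [0.5607, -0.1349, 0.2098]
orientation: [[0.012, 0.988, -0.157], [-0.002, -0.157, -0.988], [-1.0, 0.012, 0.0]]
contact_force: [1.0, -0.0, 0.1]
gripper_width: 0.0185
```

```bash
python3 - <<'E'
from h import *
st()
im=ctrl.grab_frame("side")[:,:,::-1].copy()
for X in [W(0,.293,.106),W(.024,.293,.106),W(-.024,.293,.106)]:
    p=px("side",X); cv2.circle(im,tuple(int(round(v)) for v in p),1,(0,255,0),-1)
cv2.imwrite("pics/s6.png",cv2.resize(im[170:290,250:390],None,fx=5,fy=5))
plan(np.array([.5339,.212,.19]));plan(np.array([.4545,.203,.19]))
E
```

```text
t 5.27 pos [ 0.5607 -0.1349  0.2098] lane [0.0039 0.2682 0.2098] F [ 1.0141 -0.037   0.0911] w 0.018477185946995187
shift [ 0.0312 -0.1589 -0.6769] turn [ 0.0002  0.0001 -0.0013] rows 8.34583540724947 0.06560543279223305
shift [ 0.03   -0.3129 -0.6342] turn [ 0.0002  0.0001 -0.0013] rows 8.487385739047635 0.06560543279223305
```

View pics/s6.png

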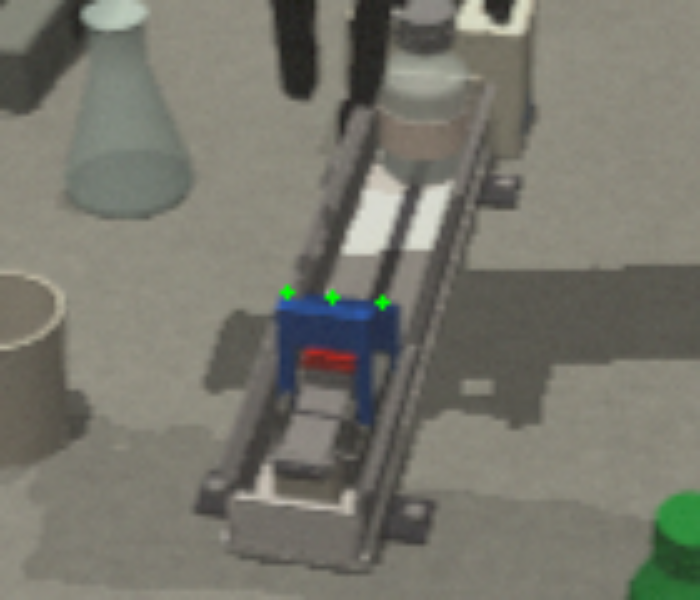

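The lug sits where predicted for 0.235 (green points along its top edge), so it is caught. Next is the crate bottle nearest the robot.

Call:
servo_tool([
  [[0.03,-0.313,-0.634],[0,0,-0.001],0.65],
  [[0.03,-0.313,-0.634],[0,0,-0.001],0.65],
  [[0.03,-0.313,-0.634],[0,0,-0.001],0.65],
  [[0.03,-0.313,-0.634],[0,0,-0.001],0.65],
  [[0.03,-0.313,-0.634],[0,0,-0.001],0.65],
  [[0.03,-0.313,-0.634],[0,0,-0.001],0.65],
  [[0.03,-0.313,-0.634],[0,0,-0.001],0.65],
  [[0.03,-0.313,-0.634],[0,0,-0.001],0.65],
  [[0.03,-0.313,-0.634],[0,0,-0.001],0.65],
  [[0.03,-0.313,-0.634],[0,0,-0.001],0.65],
  [[0.03,-0.313,-0.634],[0,0,-0.001],0.65],
])

```text
t: 6.23
tool_pos: [0.4503, 0.2041, 0.1861]
orientation: [[-0.008, 0.988, -0.154], [0.0, -0.154, -0.988], [-1.0, -0.008, 0.001]]
contact_force: [-0.0, -1.0, -0.4]
gripper_width: 0.0576
```

```bash
python3 - <<'E'
from h import *
st(); o=ctrl.get_obs(); print(o["orientation"])
m=ctrl.camera_model("wrist")
im=ctrl.grab_frame("wrist")[:,:,::-1].copy()
for X in [(.4545,.203,.112),(.5339,.212,.112)]:
    p=px("wrist",X,m); print(p); cv2.circle(im,tuple(int(v) for v in p),3,(0,255,0),-1)
cv2.imwrite("pics/w3.png",im)
plan(np.array([.4545,.203,.19]))
E
```

```text
t 6.23 pos [0.4503 0.2041 0.1861] lane [-0.1588  0.5853  0.1861] F [-0.0271 -1.0385 -0.3714] w 0.057565443827568896
[[-0.0083  0.9881 -0.1536]
 [ 0.0002 -0.1536 -0.9881]
 [-1.     -0.0082  0.0011]]
[326.8405 246.6428]
[440.5158 217.4557]
shift [-0.0076  0.0066 -0.0018] turn [0.0003 0.0003 0.0012] rows 0.12259044754211426 0.06537609986363631
```

View pics/w3.png

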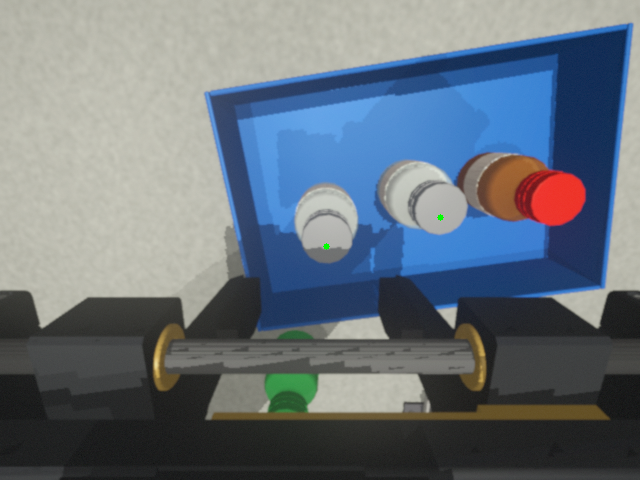

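```bash
python3 - <<'E'
from h import *
print(atz("side",(323,332.5),.112),atz("side",(365.25,329.5),.112))
print(tri([("side",(323,332.5)),("top",(170.6,270.3))]),tri([("side",(365.25,329.5)),("top",(174.1,312.2))]))
m=ctrl.camera_model("wrist"); im=ctrl.grab_frame("wrist"); m2=ctrl.camera_model("wrist"); print(np.abs(m["t"]-m2["t"]).max())
cv2.imwrite("pics/w4.png",cv2.resize(im[150:300,260:500,::-1],None,fx=3,fy=3)); st()
for p in [(327,237),(440,208)]: print(atz("wrist",p,.112))
print(-m["R"].T@m["t"])
E
```

```text
[0.5342 0.2198 0.112 ] [0.4544 0.2101 0.112 ]
[0.5347 0.214  0.1051] [0.4544 0.2047 0.1058]
0.0001537633192775778
t 6.33 pos [0.4515 0.202  0.1864] lane [-0.1573  0.5834  0.1864] F [ 0.5252 -0.2835  0.4227] w 0.05719693441675347
[0.4569 0.2076 0.112 ]
[0.5353 0.2159 0.112 ]
[0.4629 0.2743 0.3316]
```

View pics/w4.png

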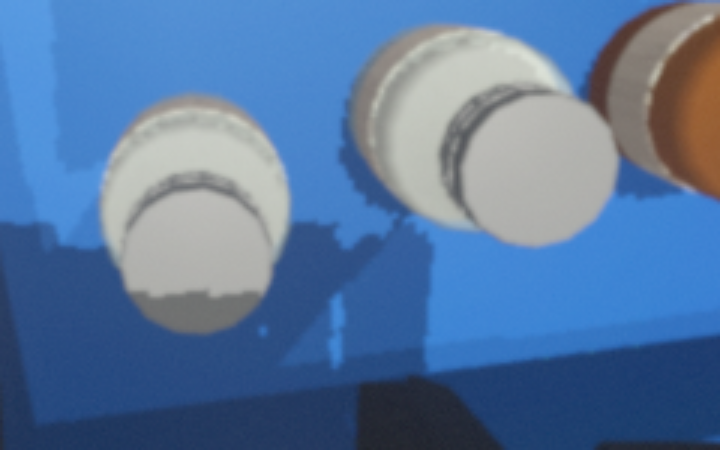

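Low cap is at about (0.4555, 0.2065), averaging top, side and wrist. Descending onto it.

```bash
python3 -c "
from h import *
plan(np.array([.4555,.2065,.083]))"
```

```text
shift [ 0.2067  0.0079 -0.0106] turn [0.     0.0003 0.0012] rows 2.483434423980283 0.06022698447830895
```

Call:
servo_tool([
  [[0,0.008,-0.0106],[0,0,0.001],0.65],
  [[0.05,0.008,-0.0106],[0,0,0.001],0.65],
  [[0.1,0.008,-0.0106],[0,0,0.001],0.65],
  [[0.15,0.008,-0.0106],[0,0,0.001],0.65],
  [[0.19,0.008,-0.0106],[0,0,0.001],0.65],
  [[0.206,0.008,-0.0106],[0,0,0.001],0.65],
  [[0.206,0.008,-0.0106],[0,0,0.001],0.65],
  [[0.206,0.008,-0.0106],[0,0,0.001],0.3],
  [[0.206,0.008,-0.0106],[0,0,0.001],0.3],
  [[0.206,0.008,-0.0106],[0,0,0.001],0.3],
  [[0.206,0.008,-0.0106],[0,0,0.001],0.3],
], grip_force=15)

```text
t: 7.25
tool_pos: [0.4564, 0.2088, 0.0853]
orientation: [[0.002, 0.988, -0.157], [0.001, -0.157, -0.988], [-1.0, 0.002, -0.001]]
contact_force: [-0.2, 0.1, 3.0]
gripper_width: 0.0354
```

```bash
python3 - <<'E'
from h import *
st()
cv2.imwrite("pics/s7.png",cv2.resize(ctrl.grab_frame("side")[290:430,230:430,::-1],None,fx=4,fy=4))
E
```

```text
t 7.25 pos [0.4564 0.2088 0.0853] lane [-0.1536  0.5909  0.0853] F [-0.2424  0.1053  2.9856] w 0.03544365575909723
```

View pics/s7.png

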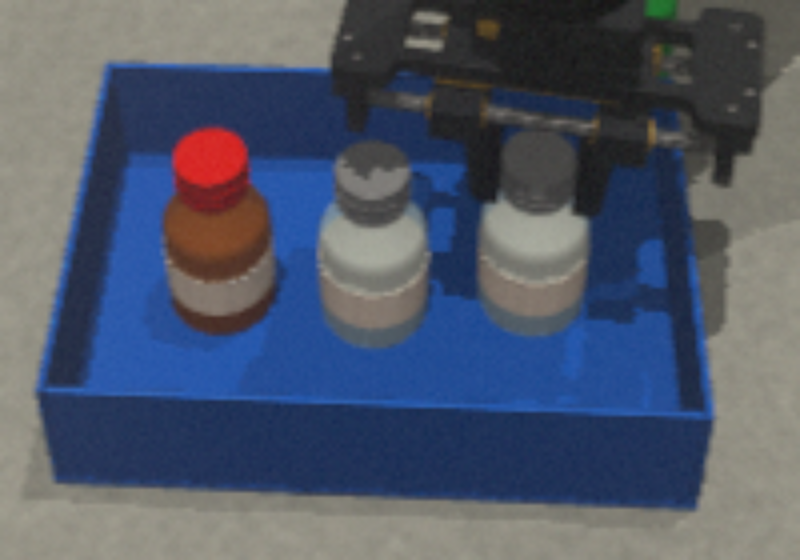

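Gripped (35.4 mm opening on the 36 mm cap, side view shows it centred at (538,160)). Lift.

Call:
servo_tool([
  [[-0.03,0,0],[0,0,0],0.3],
  [[-0.09,0,0],[0,0,0],0.3],
  [[-0.16,0,0],[0,0,0],0.3],
  [[-0.23,0,0],[0,0,0],0.3],
  [[-0.28,0,0],[0,0,0],0.3],
  [[-0.28,0,0],[0,0,0],0.3],
])

```text
t: 7.8
tool_pos: [0.4583, 0.2101, 0.2296]
orientation: [[0.009, 0.988, -0.157], [0.004, -0.157, -0.988], [-1.0, 0.008, -0.005]]
contact_force: [-0.0, 1.3, -1.5]
gripper_width: 0.0352
```

```bash
python3 -c "
from h import *
st();plan(W(0,.09,.225))"
```

```text
t 7.8 pos [0.4583 0.2101 0.2296] lane [-0.1519  0.5925  0.2296] F [-0.0467  1.2859 -1.4592] w 0.03524850983088231
shift [0.0066 0.3018 1.0057] turn [ 0.0003 -0.0008 -0.0013] rows 12.589954483958874 0.07744362413384917
```

Call:
servo_tool([
  [[0,0.01,0.04],[0,0,0],0.3],
  [[0,0.035,0.11],[0,0,0],0.3],
  [[0,0.06,0.18],[0,0,0],0.3],
  [[0,0.085,0.255],[0,0,0],0.3],
  [[0,0.11,0.33],[0,0,0],0.3],
  [[0,0.135,0.405],[0,0,0],0.3],
  [[0,0.16,0.48],[0,0,0],0.3],
  [[0,0.185,0.555],[0,0,0],0.3],
  [[0,0.21,0.63],[0,0,0],0.3],
  [[0,0.235,0.705],[0,0,0],0.3],
  [[0,0.26,0.78],[0,0,0],0.3],
  [[0,0.28,0.84],[0,0,0],0.3],
])

```text
t: 8.8
tool_pos: [0.5274, -0.2318, 0.2235]
orientation: [[-0.001, 0.987, -0.159], [-0.001, -0.159, -0.987], [-1.0, -0.001, 0.001]]
contact_force: [0.3, 0.1, -0.5]
gripper_width: 0.0357
```

```bash
python3 -c "
from h import *
st();plan(W(0,.09,.225))"
```

```text
t 8.8 pos [ 0.5274 -0.2318  0.2235] lane [-0.0137  0.1671  0.2235] F [ 0.2661  0.1168 -0.5082] w 0.03574566481631384
shift [-0.0029  0.0273  0.1543] turn [-0.      0.0002  0.0001] rows 1.879184016414627 0.011390678581194223
```

Call:
servo_tool([
  [[0,0.01,0.06],[0,0,0],0.3],
  [[0,0.02,0.11],[0,0,0],0.3],
  [[0,0.02,0.14],[0,0,0],0.3],
  [[0,0.02,0.14],[0,0,0],0.3],
  [[0,0.02,0.14],[0,0,0],0.3],
  [[0,0.02,0.14],[0,0,0],0.3],
])

```text
t: 9.3
tool_pos: [0.5272, -0.2971, 0.2237]
orientation: [[-0.001, 0.988, -0.155], [0.001, -0.155, -0.988], [-1.0, -0.001, -0.001]]
contact_force: [-0.2, 0.2, -1.6]
gripper_width: 0.0357
```

```bash
python3 - <<'E'
from h import *
st();plan(W(0,.09,.225))
m=ctrl.camera_model("wrist");im=ctrl.grab_frame("wrist")
cv2.imwrite("pics/w5.png",im[:,:,::-1])
cv2.imwrite("pics/s8.png",cv2.resize(ctrl.grab_frame("side")[100:290,230:400,::-1],None,fx=3,fy=3))
E
```

```text
t 9.3 pos [ 0.5272 -0.2971  0.2237] lane [-0.0035  0.1027  0.2237] F [-0.1596  0.2266 -1.6154] w 0.03568919156181517
shift [-0.0026  0.0069  0.0253] turn [ 0.0006 -0.0002  0.0001] rows 0.3164654220460824 0.03177374063045148
```

View pics/w5.png

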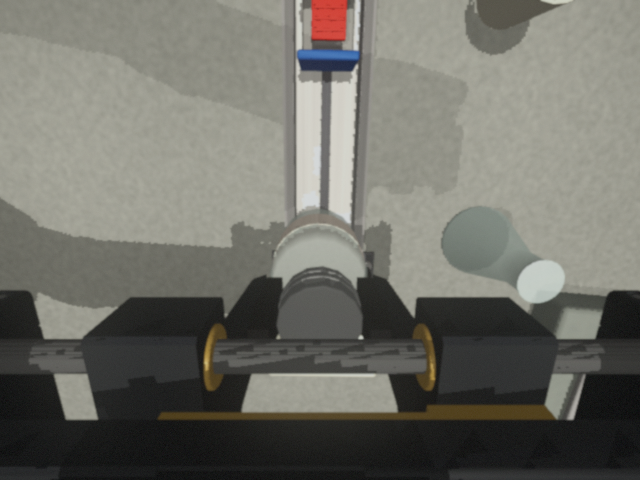

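View pics/s8.png

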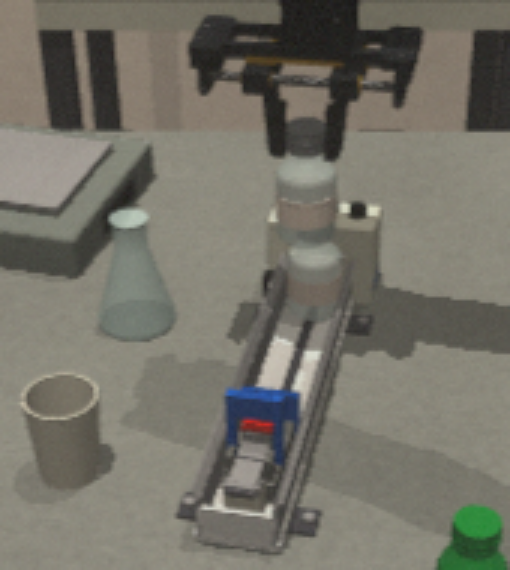

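Wrist view: bottle axis at column 320, slot at 325, about 3.5 mm off, which agrees with my lane estimate. Correct sideways and descend to just above the floor.

Call:
servo_tool([
  [[0,0.007,0.016],[0,0,0],0.3],
  [[0.0,0.007,0.016],[0,0,0],0.3],
  [[0.05,0.007,0.016],[0,0,0],0.3],
  [[0.1,0.007,0.016],[0,0,0],0.3],
  [[0.11,0.007,0.016],[0,0,0],0.3],
  [[0.12,0.007,0.016],[0,0,0],0.3],
  [[0.12,0.007,0.016],[0,0,0],0.3],
])

```text
t: 9.98
tool_pos: [0.5292, -0.3073, 0.1639]
orientation: [[-0.001, 0.988, -0.156], [0.0, -0.156, -0.988], [-1.0, -0.001, -0.0]]
contact_force: [-1.2, -0.1, -0.5]
gripper_width: 0.0354
```

```bash
python3 - <<'E'
from h import *
st();plan(W(0,.092,.105))
m=ctrl.camera_model("wrist");im=ctrl.grab_frame("wrist")
cv2.imwrite("pics/w6.png",im[:,:,::-1])
E
```

```text
t 9.98 pos [ 0.5292 -0.3073  0.1639] lane [0.0001 0.0929 0.1639] F [-1.1761 -0.0956 -0.4728] w 0.03541818070392422
shift [ 0.1179 -0.0001  0.0018] turn [ 0.0003 -0.      0.0001] rows 1.413413753524919 0.018461436476507796
```

View pics/w6.png

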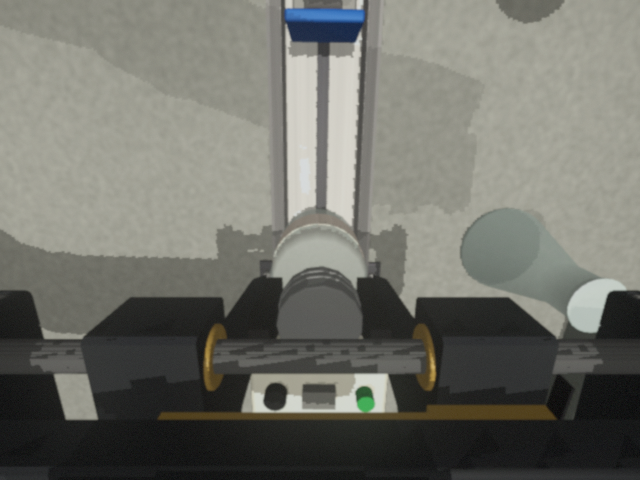

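Aligned (slot ≈321–322, bottle 320). Descending slowly.

Call:
servo_tool([
  [[0.04,0.001,0],[0,0,0],0.3],
  [[0.07,0.001,0],[0,0,0],0.3],
  [[0.095,0.001,0],[0,0,0],0.3],
  [[0.115,0.001,0],[0,0,0],0.3],
  [[0.125,0.001,0],[0,0,0],0.3],
  [[0.13,0.001,0],[0,0,0],0.3],
  [[0.13,0.001,0],[0,0,0],0.3],
])

```text
t: 10.62
tool_pos: [0.5299, -0.3075, 0.0992]
orientation: [[-0.0, 0.988, -0.156], [-0.0, -0.156, -0.988], [-1.0, -0.0, 0.0]]
contact_force: [0.7, 0.0, -0.4]
gripper_width: 0.0352
```

Call:
servo_tool([
  [[0.003,0,0],[0,0,0],0.3],
  [[0.006,0,0],[0,0,0],0.3],
  [[0.006,0,0],[0,0,0],0.3],
])

```text
t: 10.87
tool_pos: [0.5299, -0.3076, 0.0964]
orientation: [[0.0, 0.988, -0.156], [-0.0, -0.156, -0.988], [-1.0, 0.0, 0.0]]
contact_force: [0.9, -0.3, -1.1]
gripper_width: 0.0352
```

Call:
servo_tool([
  [[0.001,0,0],[0,0,0],0.3],
  [[0.002,0,0],[0,0,0],0.3],
  [[0.003,0,0],[0,0,0],0.3],
  [[0.004,0,0],[0,0,0],0.3],
  [[0.004,0,0],[0,0,0],0.3],
])

```text
t: 11.28
tool_pos: [0.5301, -0.3079, 0.0953]
orientation: [[0.001, 0.988, -0.157], [-0.001, -0.157, -0.988], [-1.0, 0.001, 0.001]]
contact_force: [-2.0, 1.2, 7.4]
gripper_width: 0.0353
```

```bash
python3 - <<'E'
from h import *
st()
cv2.imwrite("pics/s9.png",cv2.resize(ctrl.grab_frame("side")[120:280,260:390,::-1],None,fx=3.7,fy=3.7))
E
```

```text
t 11.28 pos [ 0.5301 -0.3079  0.0953] lane [0.001  0.0925 0.0953] F [-2.0353  1.2298  7.4172] w 0.03526350508377545
```

View pics/s9.png

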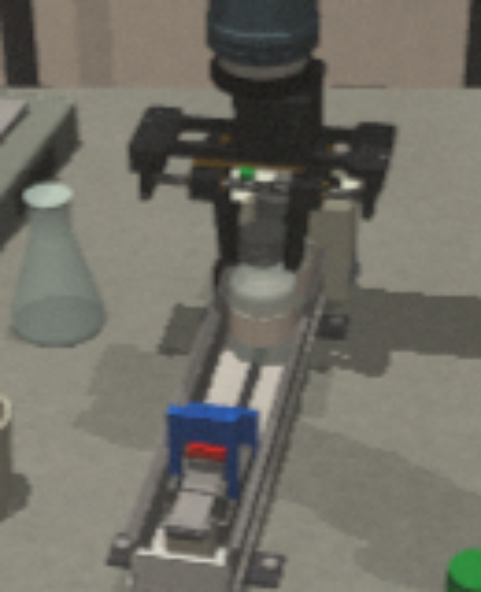

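On the floor: height matches the 0.0953 expected, with 7 N contact. Release and rise.

Call:
servo_tool([
  [[-0.002,0,0],[0,0,0],0.3],
  [[-0.002,0,0],[0,0,0],0.65],
  [[-0.002,0,0],[0,0,0],0.65],
  [[-0.002,0,0],[0,0,0],0.65],
  [[-0.002,0,0],[0,0,0],0.65],
  [[-0.05,0,0],[0,0,0],0.65],
  [[-0.12,0,0],[0,0,0],0.65],
  [[-0.19,0,0],[0,0,0],0.65],
  [[-0.22,0,0],[0,0,0],0.65],
])

```text
t: 12.08
tool_pos: [0.5317, -0.3083, 0.2087]
orientation: [[0.005, 0.988, -0.157], [-0.003, -0.157, -0.988], [-1.0, 0.005, 0.002]]
contact_force: [1.2, -0.8, 0.5]
gripper_width: 0.0572
```

```bash
python3 - <<'E'
from h import *
st();plan(np.array([.5345,.2145,.19]))
im=ctrl.grab_frame("wrist")
cv2.imwrite("pics/w7.png",im[:,:,::-1])
cv2.imwrite("pics/s10.png",cv2.resize(ctrl.grab_frame("side")[120:280,260:390,::-1],None,fx=3.7,fy=3.7))
E
```

```text
t 12.08 pos [ 0.5317 -0.3083  0.2087] lane [0.0027 0.0923 0.2087] F [ 1.2494 -0.7892  0.54  ] w 0.05717366408092716
shift [ 0.0347 -0.1583 -1.0337] turn [ 0.0003  0.0003 -0.0009] rows 12.54572139818713 0.04862446254210555
```

View pics/w7.png

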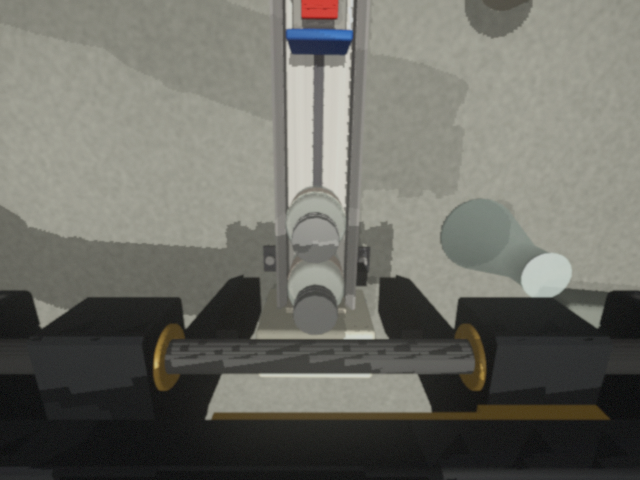

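View pics/s10.png

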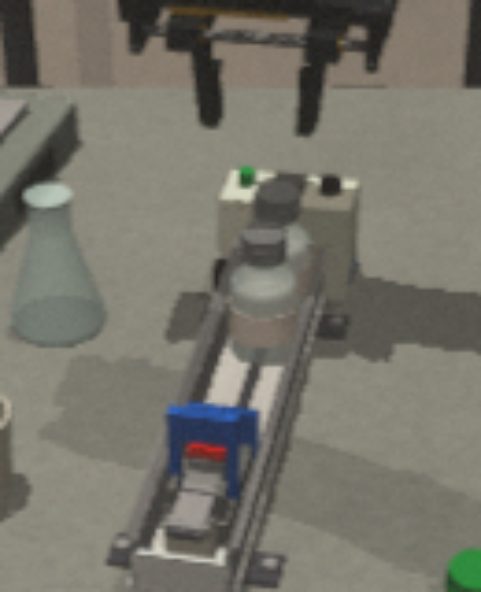

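Standing upright in the lane behind the first bottle. Now the second.

Call:
servo_tool([
  [[0,-0.01,-0.07],[0,0,0],0.65],
  [[0,-0.02,-0.15],[0,0,0],0.65],
  [[0,-0.03,-0.23],[0,0,0],0.65],
  [[0,-0.045,-0.31],[0,0,0],0.65],
  [[0,-0.06,-0.39],[0,0,0],0.65],
  [[0,-0.07,-0.47],[0,0,0],0.65],
  [[0,-0.085,-0.55],[0,0,0],0.65],
  [[0,-0.1,-0.63],[0,0,0],0.65],
  [[0,-0.11,-0.71],[0,0,0],0.65],
  [[0,-0.125,-0.79],[0,0,0],0.65],
  [[0,-0.14,-0.87],[0,0,0],0.65],
  [[0,-0.15,-0.95],[0,0,0],0.65],
])

```text
t: 13.18
tool_pos: [0.5286, 0.1751, 0.2028]
orientation: [[-0.002, 0.988, -0.156], [-0.001, -0.156, -0.988], [-1.0, -0.002, 0.001]]
contact_force: [1.7, -0.7, 0.5]
gripper_width: 0.0572
```

Call:
servo_tool([
  [[0.02,-0.008,-0.04],[0,0,0],0.65],
  [[0.03,-0.008,-0.07],[0,0,0],0.65],
  [[0.035,-0.008,-0.08],[0,0,0],0.65],
  [[0.035,-0.008,-0.08],[0,0,0],0.65],
  [[0.035,-0.008,-0.08],[0,0,0],0.65],
])

```text
t: 13.6
tool_pos: [0.5321, 0.2122, 0.1859]
orientation: [[-0.001, 0.988, -0.157], [-0.001, -0.157, -0.988], [-1.0, -0.001, 0.001]]
contact_force: [0.8, 0.1, 0.4]
gripper_width: 0.0567
```

```bash
python3 - <<'E'
from h import *
st();plan(np.array([.5345,.2165,.083]))
im=ctrl.grab_frame("wrist")
cv2.imwrite("pics/w8.png",im[:,:,::-1])
E
```

```text
t 13.6 pos [0.5321 0.2122 0.1859] lane [-0.0794  0.6063  0.1859] F [0.7554 0.0922 0.4258] w 0.05673251221463012
shift [ 0.2057  0.0036 -0.0095] turn [0.0002 0.0002 0.0002] rows 2.4697243358376073 0.018207669610532197
```

View pics/w8.png

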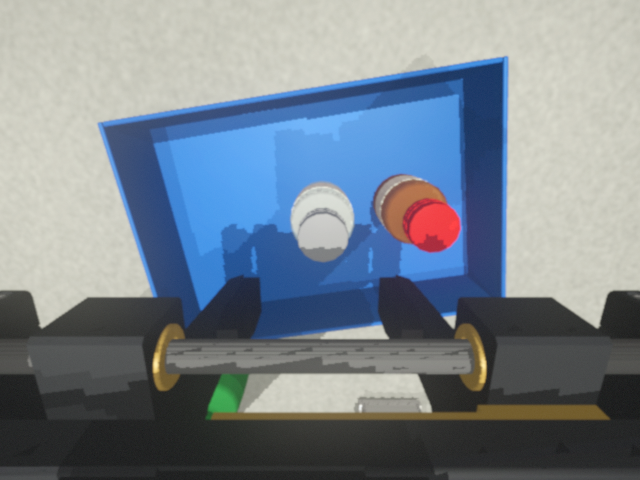

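The remaining silver cap is at (323,236) between the fingers, with red at (433,225) clear to the right. Descend and grip.

Call:
servo_tool([
  [[0,0.003,-0.008],[0,0,0],0.65],
  [[0.05,0.003,-0.008],[0,0,0],0.65],
  [[0.1,0.003,-0.008],[0,0,0],0.65],
  [[0.15,0.003,-0.008],[0,0,0],0.65],
  [[0.185,0.003,-0.008],[0,0,0],0.65],
  [[0.203,0.003,-0.008],[0,0,0],0.65],
  [[0.203,0.003,-0.008],[0,0,0],0.65],
  [[0.203,0.003,-0.008],[0,0,0],0.3],
  [[0.203,0.003,-0.008],[0,0,0],0.3],
  [[0.203,0.003,-0.008],[0,0,0],0.3],
  [[0.203,0.003,-0.008],[0,0,0],0.3],
], grip_force=15)

```text
t: 14.57
tool_pos: [0.5352, 0.2176, 0.0864]
orientation: [[0.002, 0.988, -0.157], [0.001, -0.157, -0.988], [-1.0, 0.002, -0.001]]
contact_force: [-0.7, 0.6, 4.0]
gripper_width: 0.0354
```

```bash
python3 - <<'E'
from h import *
st()
cv2.imwrite("pics/s11.png",cv2.resize(ctrl.grab_frame("side")[290:430,230:430,::-1],None,fx=4,fy=4))
E
```

```text
t 14.57 pos [0.5352 0.2176 0.0864] lane [-0.0771  0.6121  0.0864] F [-0.7004  0.6127  3.9768] w 0.03539701391836652
```

View pics/s11.png

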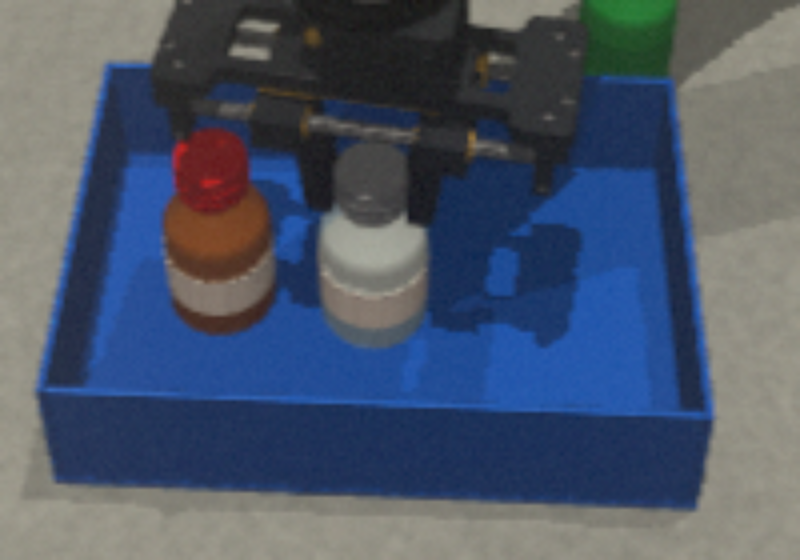

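Call:
servo_tool([
  [[-0.03,0,0],[0,0,0],0.3],
  [[-0.09,0,0],[0,0,0],0.3],
  [[-0.16,0,0],[0,0,0],0.3],
  [[-0.23,0,0],[0,0,0],0.3],
  [[-0.28,0,0],[0,0,0],0.3],
  [[-0.28,0,0],[0,0,0],0.3],
])

```text
t: 15.12
tool_pos: [0.5373, 0.2189, 0.2312]
orientation: [[0.009, 0.988, -0.157], [0.004, -0.157, -0.988], [-1.0, 0.008, -0.005]]
contact_force: [0.4, -0.1, -0.9]
gripper_width: 0.0356
```

```bash
python3 -c "
from h import *
st();plan(W(0,.162,.225))"
```

```text
t 15.12 pos [0.5373 0.2189 0.2312] lane [-0.0753  0.6137  0.2312] F [ 0.417  -0.1046 -0.8624] w 0.03559922889398547
shift [0.0089 0.1487 0.9037] turn [ 0.0003 -0.0008 -0.0013] rows 10.982231532734335 0.08037688103273992
```

Call:
servo_tool([
  [[0,0.01,0.04],[0,0,0],0.3],
  [[0,0.02,0.11],[0,0,0],0.3],
  [[0,0.03,0.185],[0,0,0],0.3],
  [[0,0.045,0.26],[0,0,0],0.3],
  [[0,0.06,0.335],[0,0,0],0.3],
  [[0,0.075,0.41],[0,0,0],0.3],
  [[0,0.085,0.485],[0,0,0],0.3],
  [[0,0.1,0.56],[0,0,0],0.3],
  [[0,0.11,0.635],[0,0,0],0.3],
  [[0,0.125,0.71],[0,0,0],0.3],
  [[0,0.135,0.78],[0,0,0],0.3],
  [[0,0.145,0.84],[0,0,0],0.3],
])

```text
t: 16.12
tool_pos: [0.5392, -0.2119, 0.2245]
orientation: [[-0.001, 0.987, -0.158], [-0.001, -0.158, -0.987], [-1.0, -0.001, 0.001]]
contact_force: [0.4, -0.5, -0.2]
gripper_width: 0.0351
```

Call:
servo_tool([
  [[0,0,0.03],[0,0,0],0.3],
  [[0,0,0.05],[0,0,0],0.3],
  [[0,0,0.06],[0,0,0],0.3],
  [[0,0,0.06],[0,0,0],0.3],
  [[0,0,0.06],[0,0,0],0.3],
])

```text
t: 16.53
tool_pos: [0.5359, -0.237, 0.225]
orientation: [[-0.0, 0.988, -0.155], [0.001, -0.155, -0.988], [-1.0, -0.0, -0.001]]
contact_force: [-0.0, -0.4, -0.9]
gripper_width: 0.0355
```

```bash
python3 -c "
from h import *
st();plan(W(0,.162,.225))"
```

```text
t 16.53 pos [ 0.5359 -0.237   0.225 ] lane [-0.0045  0.1634  0.225 ] F [-0.0134 -0.397  -0.8787] w 0.03553521724119788
shift [0.     0.009  0.0028] turn [ 0.0006 -0.0001  0.    ] rows 0.11305788429987096 0.031189583730646536
```

Call:
servo_tool([
  [[0,0.0095,0],[0,0,0],0.3],
  [[0.0,0.0095,0],[0,0,0],0.3],
  [[0.05,0.0095,0],[0,0,0],0.3],
  [[0.1,0.0095,0],[0,0,0],0.3],
  [[0.12,0.0095,0],[0,0,0],0.3],
  [[0.13,0.0095,0],[0,0,0],0.3],
  [[0.13,0.0095,0],[0,0,0],0.3],
])

```text
t: 17.12
tool_pos: [0.5401, -0.2386, 0.1595]
orientation: [[-0.001, 0.988, -0.156], [0.001, -0.156, -0.988], [-1.0, -0.002, -0.001]]
contact_force: [-0.4, 0.1, -0.1]
gripper_width: 0.0354
```

```bash
python3 - <<'E'
from h import *
st();plan(W(0.0005,.162,.1))
cv2.imwrite("pics/w9.png",ctrl.grab_frame("wrist")[:,:,::-1])
cv2.imwrite("pics/s12.png",cv2.resize(ctrl.grab_frame("side")[120:280,260:390,::-1],None,fx=3.7,fy=3.7))
E
```

```text
t 17.12 pos [ 0.5401 -0.2386  0.1595] lane [-0.      0.1624  0.1595] F [-0.4365  0.1302 -0.1385] w 0.035354617056517525
shift [0.119  0.0012 0.001 ] turn [ 0.0005 -0.0001  0.0002] rows 1.4267594575555007 0.026551445036994657
```

View pics/w9.png

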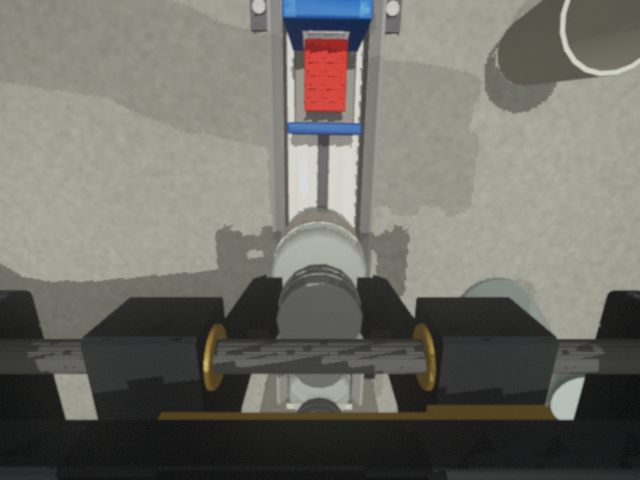

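View pics/s12.png

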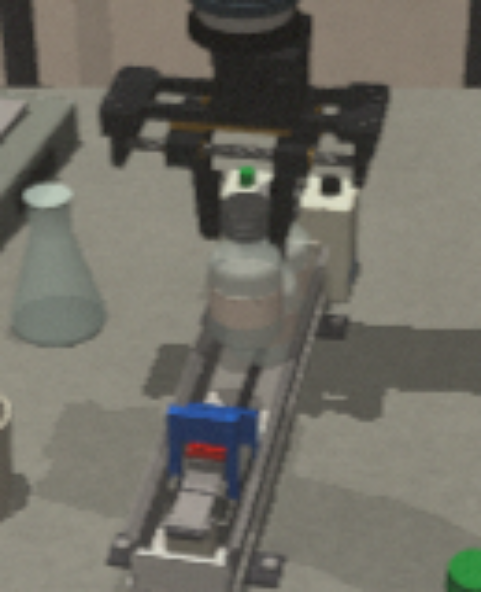

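Slot 323 versus bottle 320: nudge 1.2 mm, then descend.

Call:
servo_tool([
  [[0.04,0.0025,0],[0,0,0],0.3],
  [[0.07,0.0025,0],[0,0,0],0.3],
  [[0.09,0.0025,0],[0,0,0],0.3],
  [[0.105,0.0025,0],[0,0,0],0.3],
  [[0.115,0.0025,0],[0,0,0],0.3],
  [[0.119,0.0025,0],[0,0,0],0.3],
  [[0.119,0.0025,0],[0,0,0],0.3],
])

```text
t: 17.8
tool_pos: [0.5417, -0.2395, 0.1008]
orientation: [[0.0, 0.988, -0.156], [-0.0, -0.156, -0.988], [-1.0, 0.0, 0.0]]
contact_force: [-0.2, 0.0, -1.8]
gripper_width: 0.0354
```

Call:
servo_tool([
  [[0.002,0,0],[0,0,0],0.3],
  [[0.004,0,0],[0,0,0],0.3],
  [[0.006,0,0],[0,0,0],0.3],
  [[0.006,0,0],[0,0,0],0.3],
])

```text
t: 18.13
tool_pos: [0.5416, -0.2395, 0.0978]
orientation: [[0.0, 0.988, -0.156], [-0.0, -0.156, -0.988], [-1.0, 0.0, 0.0]]
contact_force: [-0.2, 0.2, -1.6]
gripper_width: 0.0353
```

Call:
servo_tool([
  [[0.001,0,0],[0,0,0],0.3],
  [[0.002,0,0],[0,0,0],0.3],
  [[0.003,0,0],[0,0,0],0.3],
  [[0.004,0,0],[0,0,0],0.3],
  [[0.004,0,0],[0,0,0],0.3],
])

```text
t: 18.55
tool_pos: [0.5417, -0.2397, 0.0965]
orientation: [[0.0, 0.988, -0.157], [-0.0, -0.157, -0.988], [-1.0, 0.0, 0.0]]
contact_force: [-2.0, 0.6, 5.4]
gripper_width: 0.0355
```

On the floor (0.0965 expected 0.0964, 5 N). Release and rise.

Call:
servo_tool([
  [[-0.002,0,0],[0,0,0],0.3],
  [[-0.002,0,0],[0,0,0],0.65],
  [[-0.002,0,0],[0,0,0],0.65],
  [[-0.002,0,0],[0,0,0],0.65],
  [[-0.002,0,0],[0,0,0],0.65],
  [[-0.05,0,0],[0,0,0],0.65],
  [[-0.12,0,0],[0,0,0],0.65],
  [[-0.19,0,0],[0,0,0],0.3],
  [[-0.22,0,0],[0,0,0],0],
  [[-0.22,0,0],[0,0,0],0],
])

```text
t: 19.38
tool_pos: [0.5441, -0.2404, 0.21]
orientation: [[0.007, 0.988, -0.157], [-0.003, -0.157, -0.988], [-1.0, 0.007, 0.002]]
contact_force: [0.7, -0.7, -0.1]
gripper_width: 0.0395
```

```bash
python3 - <<'E'
from h import *
st();plan(W(0.0005,.275,.13))
cv2.imwrite("pics/w10.png",ctrl.grab_frame("wrist")[:,:,::-1])
cv2.imwrite("pics/s13.png",cv2.resize(ctrl.grab_frame("side")[120:280,260:390,::-1],None,fx=3.7,fy=3.7))
E
```

```text
t 19.38 pos [ 0.5441 -0.2404  0.21  ] lane [0.0041 0.1613 0.21  ] F [ 0.6774 -0.7205 -0.088 ] w 0.039500832677652066
shift [ 0.1595 -0.008  -0.2276] turn [ 0.0003  0.0003 -0.0012] rows 3.3342767179909623 0.06175468686484034
```

View pics/w10.png

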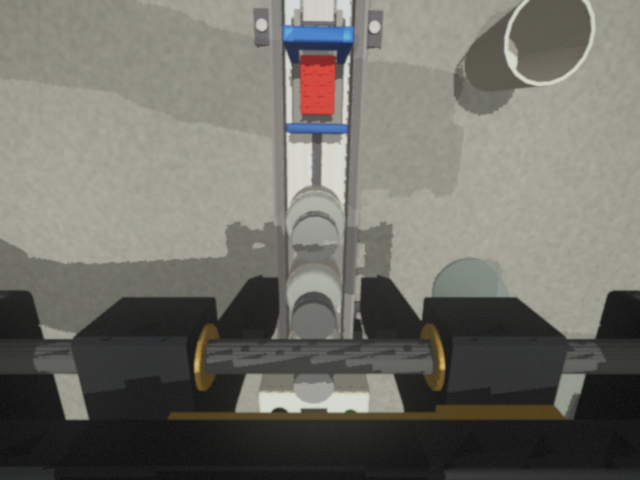

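View pics/s13.png

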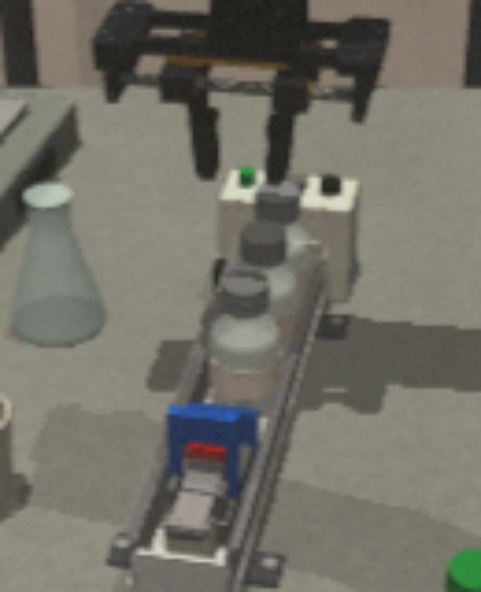

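All three bottles stand upright in the lane and the follower is still caught. Next: shut the fingers over the pad just in front of the lug.

Call:
servo_tool([
  [[0,-0.008,-0.06],[0,0,-0.001],0],
  [[0,-0.008,-0.13],[0,0,-0.001],0],
  [[0.0,-0.008,-0.2],[0,0,-0.001],0],
  [[0.05,-0.008,-0.23],[0,0,-0.001],0],
  [[0.12,-0.008,-0.23],[0,0,-0.001],0],
  [[0.16,-0.008,-0.23],[0,0,-0.001],0],
  [[0.16,-0.008,-0.23],[0,0,-0.001],0],
  [[0.16,-0.008,-0.23],[0,0,-0.001],0],
])

```text
t: 20.15
tool_pos: [0.5539, -0.125, 0.1238]
orientation: [[-0.011, 0.988, -0.156], [0.002, -0.156, -0.988], [-1.0, -0.011, -0.0]]
contact_force: [0.0, -0.6, 0.9]
gripper_width: 0.0004
```

```bash
python3 - <<'E'
from h import *
st();plan(W(0.0005,.278,.08))
cv2.imwrite("pics/w11.png",ctrl.grab_frame("wrist")[:,:,::-1])
E
```

```text
t 20.15 pos [ 0.5539 -0.125   0.1238] lane [-0.0044  0.2768  0.1238] F [ 0.0112 -0.6319  0.8713] w 0.0004458345771786342
shift [ 0.0875  0.0107 -0.0024] turn [ 0.0003 -0.      0.0017] rows 1.0577142375797264 0.08921072486569756
```

View pics/w11.png

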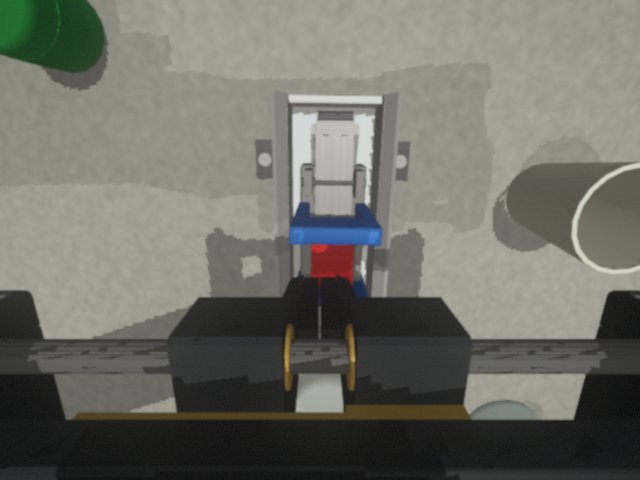

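Call:
servo_tool([
  [[0,0.0107,-0.002],[0,0,0.0015],0],
  [[0.03,0.0107,-0.002],[0,0,0.0015],0],
  [[0.06,0.0107,-0.002],[0,0,0.0015],0],
  [[0.08,0.0107,-0.002],[0,0,0.0015],0],
  [[0.084,0.0107,-0.002],[0,0,0.0015],0],
  [[0.084,0.0107,-0.002],[0,0,0.0015],0],
  [[0.084,0.0107,-0.006],[0,0,0.0015],0],
  [[0.084,0.0107,-0.01],[0,0,0.0015],0],
  [[0.084,0.0107,-0.013],[0,0,0.0015],0],
  [[0.084,0.0107,-0.013],[0,0,0.0015],0],
])

```text
t: 21.03
tool_pos: [0.5622, -0.119, 0.0843]
orientation: [[0.004, 0.988, -0.156], [-0.0, -0.156, -0.988], [-1.0, 0.004, -0.0]]
contact_force: [0.5, -0.1, -0.3]
gripper_width: 0.0007
```

```bash
python3 - <<'E'
from h import *
st()
cv2.imwrite("pics/s14.png",cv2.resize(ctrl.grab_frame("side")[150:290,250:390,::-1],None,fx=4,fy=4))
E
```

```text
t 21.03 pos [ 0.5622 -0.119   0.0843] lane [0.0028 0.284  0.0843] F [ 0.5321 -0.1311 -0.2861] w 0.0006903702519970194
```

View pics/s14.png

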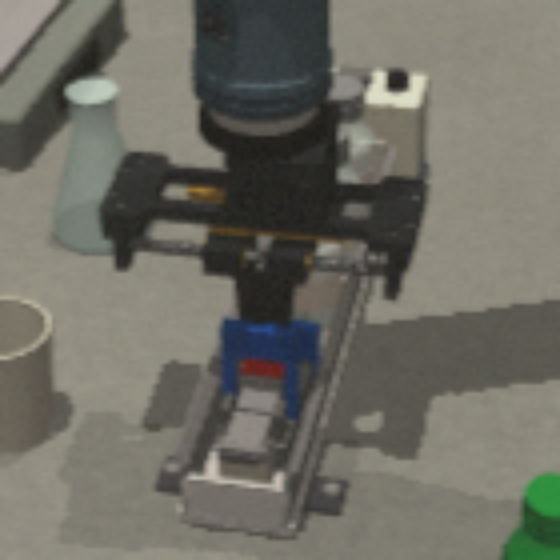

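Call:
servo_tool([
  [[0.01,-0.004,0],[0,0,-0.0005],0],
  [[0.02,-0.004,0],[0,0,-0.0005],0],
  [[0.026,-0.004,0],[0,0,-0.0005],0],
  [[0.026,-0.004,0],[0,0,-0.0005],0],
  [[0.026,-0.004,-0.003],[0,0,-0.0005],0],
  [[0.026,-0.004,-0.006],[0,0,-0.0005],0],
  [[0.026,-0.004,-0.006],[0,0,-0.0005],0],
])

```text
t: 21.67
tool_pos: [0.5599, -0.1173, 0.0705]
orientation: [[-0.001, 0.988, -0.157], [-0.001, -0.157, -0.988], [-1.0, -0.0, 0.001]]
contact_force: [-0.2, -3.8, -1.4]
gripper_width: 0.0009
```

```bash
python3 - <<'E'
from h import *
st()
E
```

```text
t 21.67 pos [ 0.5599 -0.1173  0.0705] lane [0.0002 0.2854 0.0705] F [-0.1975 -3.8427 -1.3672] w 0.0008546649227212371
```

Touching the lug (3.8 N). Now press down gradually.

Call:
servo_tool([
  [[0.004,0,-0.003],[0,0,0],0],
  [[0.008,0,-0.004],[0,0,0],0],
  [[0.012,0,-0.004],[0,0,0],0],
  [[0.014,0,-0.004],[0,0,0],0],
  [[0.014,0,-0.004],[0,0,0],0],
])

```text
t: 22.08
tool_pos: [0.561, -0.1165, 0.0643]
orientation: [[0.001, 0.987, -0.158], [-0.002, -0.158, -0.987], [-1.0, 0.001, 0.002]]
contact_force: [-0.6, -6.0, 2.4]
gripper_width: 0.0005
```

```bash
python3 - <<'E'
from h import *
st()
E
```

```text
t 22.08 pos [ 0.561  -0.1165  0.0643] lane [0.0012 0.2863 0.0643] F [-0.617 -6.032  2.44 ] w 0.0005291011427496967
```

Call:
servo_tool([
  [[0.002,0,0],[0,0,0],0],
  [[0.004,0,0],[0,0,0],0],
  [[0.006,0,0],[0,0,0],0],
  [[0.006,0,0],[0,0,0],0],
])

```text
t: 22.42
tool_pos: [0.5612, -0.1166, 0.0615]
orientation: [[0.001, 0.987, -0.158], [-0.003, -0.158, -0.987], [-1.0, 0.002, 0.002]]
contact_force: [-1.7, -5.3, 5.6]
gripper_width: 0.0004
```

```bash
python3 - <<'E'
from h import *
st()
E
```

```text
t 22.42 pos [ 0.5612 -0.1166  0.0615] lane [0.0014 0.2863 0.0615] F [-1.6528 -5.3006  5.5694] w 0.00036164897876898383
```

Call:
servo_tool([
  [[0.002,0,0],[0,0,0],0],
  [[0.002,0,0.004],[0,0,0],0],
  [[0.002,0,0.008],[0,0,0],0],
  [[0.002,0,0.012],[0,0,0],0],
  [[0.002,0,0.016],[0,0,0],0],
  [[0.002,0,0.016],[0,0,0],0],
])

```text
t: 22.92
tool_pos: [0.5597, -0.125, 0.0607]
orientation: [[0.001, 0.987, -0.158], [-0.003, -0.158, -0.987], [-1.0, 0.002, 0.003]]
contact_force: [-2.0, -5.7, 7.4]
gripper_width: 0.0006
```

```bash
python3 - <<'E'
from h import *
st()
E
```

```text
t 22.92 pos [ 0.5597 -0.125   0.0607] lane [0.0013 0.2777 0.0607] F [-1.9692 -5.6562  7.3825] w 0.0005520679853955723
```

The lug still pushes with 5.7 N well ahead of the caught place, so the catch is free. Continue easing, then lift off the pad.

Call:
servo_tool([
  [[0,0,0.005],[0,0,0],0],
  [[0,0,0.01],[0,0,0],0],
  [[0,0,0.016],[0,0,0],0],
  [[0,0,0.022],[0,0,0],0],
  [[-0.006,0,0.028],[0,0,0],0],
  [[-0.014,0,0.034],[0,0,0],0],
  [[-0.022,0,0.04],[0,0,0],0],
  [[-0.03,0,0.046],[0,0,0],0],
  [[-0.036,0,0.052],[0,0,0],0],
  [[-0.036,0,0.058],[0,0,0],0],
  [[-0.036,0,0.064],[0,0,0],0],
  [[-0.036,0,0.064],[0,0,0],0],
])

```text
t: 23.92
tool_pos: [0.5534, -0.1566, 0.0779]
orientation: [[-0.001, 0.987, -0.159], [-0.002, -0.159, -0.987], [-1.0, -0.001, 0.003]]
contact_force: [-3.3, -4.5, 3.7]
gripper_width: 0.0007
```

```bash
python3 - <<'E'
from h import *
st()
cv2.imwrite("pics/s15.png",cv2.resize(ctrl.grab_frame("side")[130:280,250:390,::-1],None,fx=4,fy=4))
E
```

```text
t 23.92 pos [ 0.5534 -0.1566  0.0779] lane [0.     0.2455 0.0779] F [-3.3288 -4.5214  3.6856] w 0.0006929895954483844
```

View pics/s15.png

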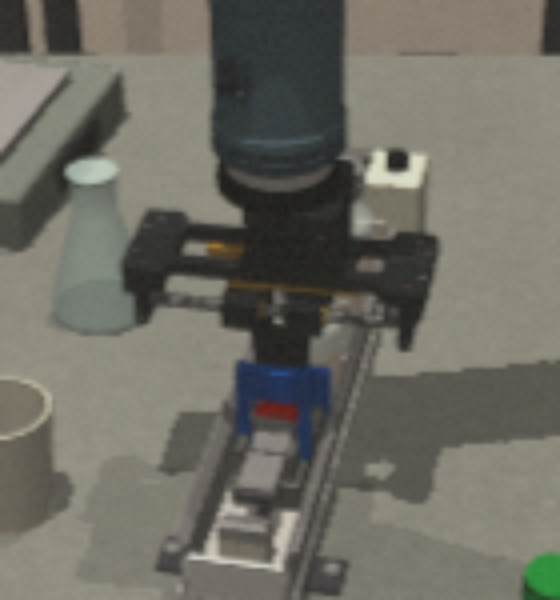

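Call:
servo_tool([
  [[-0.004,0,0.005],[0,0,0],0],
  [[-0.004,0,0.01],[0,0,0],0],
  [[-0.004,0,0.015],[0,0,0],0],
  [[-0.004,0,0.02],[0,0,0],0],
  [[-0.004,0,0.025],[0,0,0],0],
  [[-0.004,0,0.03],[0,0,0],0],
  [[-0.004,0,0.035],[0,0,0],0],
  [[-0.004,0,0.04],[0,0,0],0],
  [[-0.004,0,0.045],[0,0,0],0],
  [[-0.004,0,0.05],[0,0,0],0],
  [[-0.004,0,0.055],[0,0,0],0],
  [[-0.004,0,0.055],[0,0,0],0],
])

```text
t: 24.97
tool_pos: [0.549, -0.1825, 0.0797]
orientation: [[-0.002, 0.987, -0.158], [-0.001, -0.158, -0.987], [-1.0, -0.001, 0.001]]
contact_force: [-3.2, -3.9, 0.8]
gripper_width: 0.0004
```

```bash
python3 - <<'E'
from h import *
st()
cv2.imwrite("pics/s16.png",cv2.resize(ctrl.grab_frame("side")[130:280,250:390,::-1],None,fx=4,fy=4))
E
```

```text
t 24.97 pos [ 0.549  -0.1825  0.0797] lane [-0.0002  0.2192  0.0797] F [-3.1885 -3.9494  0.7925] w 0.0003682165408190801
```

View pics/s16.png

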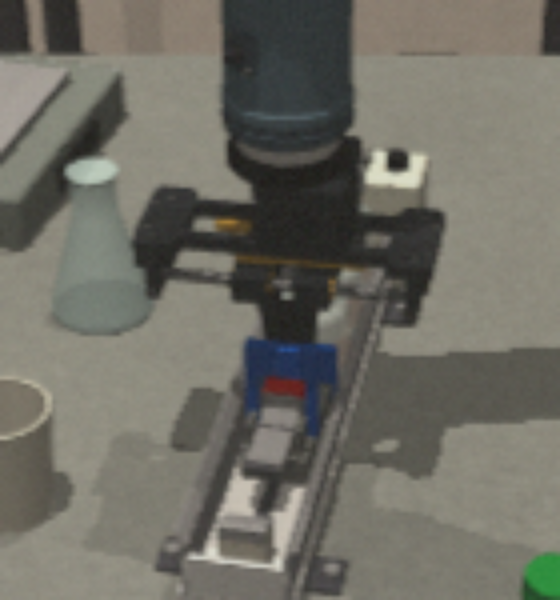

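Call:
servo_tool([
  [[0,0,0.003],[0,0,0],0],
  [[0,0,0.006],[0,0,0],0],
  [[0,0,0.009],[0,0,0],0],
  [[0,0,0.012],[0,0,0],0],
  [[0,0,0.015],[0,0,0],0],
  [[0,0,0.018],[0,0,0],0],
  [[0,0,0.021],[0,0,0],0],
  [[0,0,0.024],[0,0,0],0],
  [[0,0,0.024],[0,0,0],0],
])

```text
t: 25.77
tool_pos: [0.5489, -0.1925, 0.0799]
orientation: [[0.001, 0.988, -0.156], [0.0, -0.156, -0.988], [-1.0, 0.001, -0.001]]
contact_force: [-1.0, 0.1, 0.7]
gripper_width: 0.0006
```

```bash
python3 - <<'E'
from h import *
st()
cv2.imwrite("pics/s17.png",cv2.resize(ctrl.grab_frame("side")[130:280,250:390,::-1],None,fx=4,fy=4))
E
```

```text
t 25.77 pos [ 0.5489 -0.1925  0.0799] lane [0.0013 0.2094 0.0799] F [-0.9729  0.1353  0.6717] w 0.000639980402053957
```

View pics/s17.png

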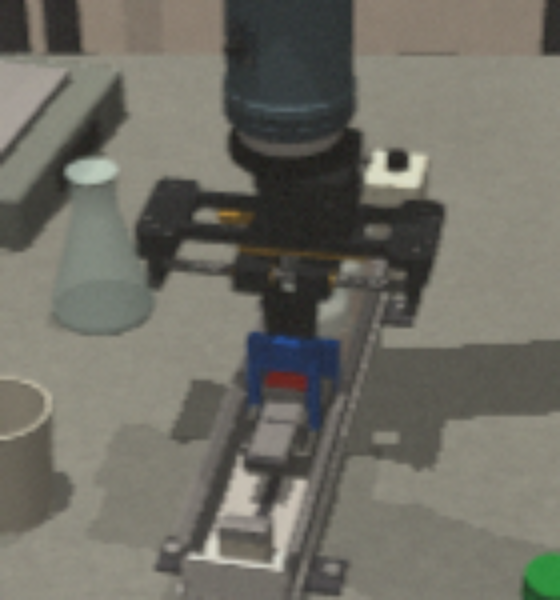

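The force is off, so the row holds the follower. Step 4 mm ahead, rise, and look.

Call:
servo_tool([
  [[0,0,0.004],[0,0,0],0],
  [[0,0,0.008],[0,0,0],0],
  [[0,0,0.008],[0,0,0],0],
  [[-0.05,0,0.008],[0,0,0],0],
  [[-0.12,0,0.008],[0,0,0],0],
  [[-0.19,0,0.008],[0,0,0],0],
  [[-0.25,0,0.008],[0,0,0],0],
  [[-0.3,0,0],[0,0,0],0],
  [[-0.3,-0.08,0],[0,0,0],0],
  [[-0.3,-0.16,0],[0,0,0],0],
  [[-0.3,-0.24,0],[0,0,0],0],
  [[-0.3,-0.3,0],[0,0,0],0],
])

```text
t: 26.82
tool_pos: [0.3967, -0.169, 0.2294]
orientation: [[-0.001, 0.988, -0.157], [-0.0, -0.157, -0.988], [-1.0, -0.001, 0.0]]
contact_force: [0.2, -0.5, 0.2]
gripper_width: 0.0009
```

```bash
python3 - <<'E'
from h import *
st()
im=ctrl.grab_frame("side")[:,:,::-1].copy(); t=ctrl.grab_frame("top")[:,:,::-1].copy()
for n,g in(("side",im),("top",t)):
  for X in [W(0,.220,.106),W(0,.027,.122),W(0,.081,.122),W(0,.135,.122)]:
    p=px(n,X); cv2.circle(g,tuple(int(round(v)) for v in p),1,(0,255,0),-1)
cv2.imwrite("pics/s18.png",cv2.resize(im[130:280,250:390],None,fx=4,fy=4))
cv2.imwrite("pics/t18.png",cv2.resize(t[220:320,290:530],None,fx=3.3,fy=3.3)); cv2.imwrite("pics/t19.png",t)
E
```

```text
t 26.82 pos [ 0.3967 -0.169   0.2294] lane [-0.1526  0.2085  0.2294] F [ 0.2372 -0.456   0.1848] w 0.0008518227038027339
```

View pics/s18.png

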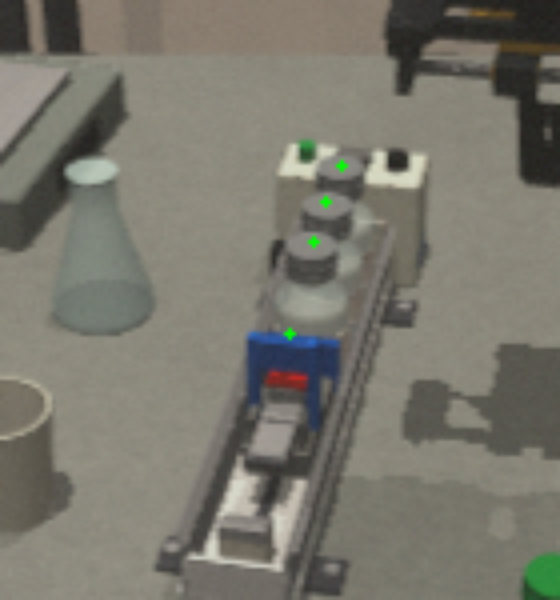

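View pics/t18.png

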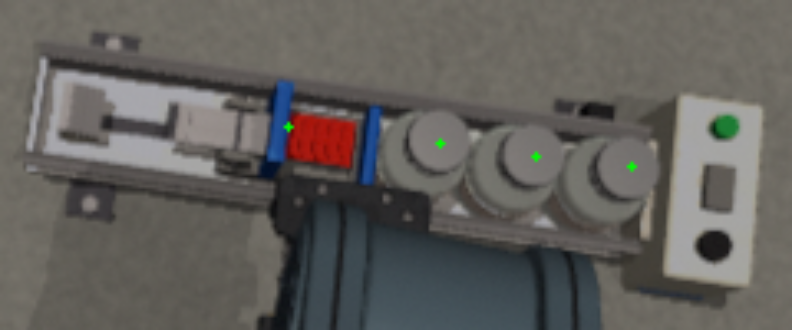

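View pics/t19.png

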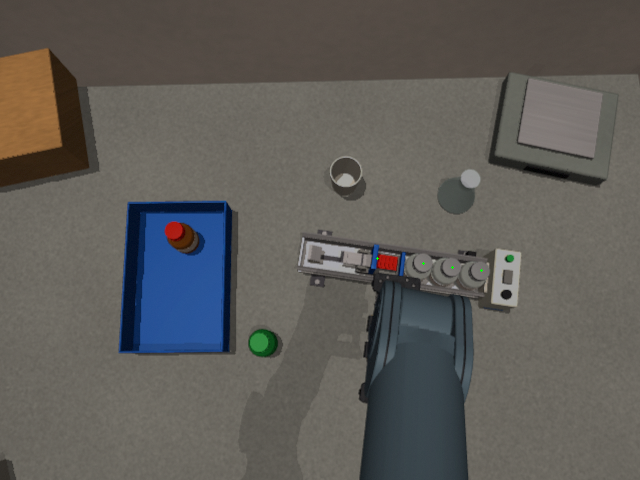

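All three caps sit on the predicted points for y = 27, 81 and 135, and the lug is on its predicted place. Red bottle, flask and beaker are unmoved. One finer check of follower travel before handing in.

Call:
servo_tool([
  [[0,-0.03,0],[0,0,0],0],
  [[0,-0.06,0],[0,0,0],0],
  [[0,-0.06,0],[0,0,0],0],
  [[0,-0.06,0],[0,0,0],0],
  [[0,-0.06,0],[0,0,0],0],
  [[0,-0.06,0],[0,0,0],0],
])

```text
t: 27.42
tool_pos: [0.3716, -0.1649, 0.2298]
orientation: [[0.001, 0.988, -0.156], [0.0, -0.156, -0.988], [-1.0, 0.001, -0.0]]
contact_force: [1.0, -0.1, 0.6]
gripper_width: 0.0006
```

```bash
python3 - <<'E'
from h import *
st()
new=ctrl.grab_frame("top")[:,:,::-1].copy(); cv2.imwrite("pics/t20.png",new); old=cv2.imread("pics/top0.png")
cv2.imwrite("pics/t21.png",np.vstack([cv2.resize(g[240:300,360:500],None,fx=5,fy=5,interpolation=cv2.INTER_CUBIC) for g in(old,new)]))
# red pad mask extents in lane y at z=.066, in both
for g in(old,new):
    b,gg,r=[g[:,:,i].astype(int) for i in range(3)]
    mk=(r>120)&(gg<70)&(b<70); mk[:,:350]=0; mk[:225]=0; mk[310:]=0
    ys,xs=np.nonzero(mk); P=np.array([lane(atz("top",(x,y),.066)) for x,y in zip(xs,ys)])
    print("pad",len(xs),np.percentile(P[:,1],[2,50,98]),np.median(P[:,0]))
E
```

```text
t 27.42 pos [ 0.3716 -0.1649  0.2298] lane [-0.1781  0.2085  0.2298] F [ 0.9648 -0.1128  0.564 ] w 0.000635855014523665
pad 242 [0.071  0.0877 0.1043] 0.001163105060422416
pad 253 [0.1789 0.1961 0.2139] 0.0024204910044609384
```

View pics/t21.png

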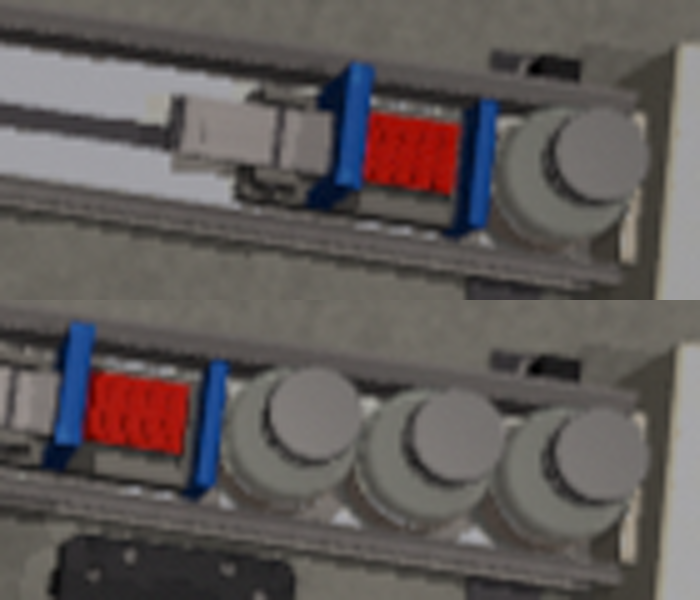

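Before and after pictures: the pad moved 108.4 mm, so the follower is at 0.1624 m (0.162 expected). The three bottles touch in a closed row, and the arm is clear and still. Handing in.

```bash
python3 -c "
from bench import ctrl
print(ctrl.job_done())"
```

```text
the job is handed in; nothing more can be done
None
```

I finished the job and handed it in at about 27 s of the 72 s allowed; no verdict was reported.

**What I did:** I dragged the follower back by its lug until the catch held. I then set both silver-capped crate bottles down in the lane, feeling the floor contact (5 to 7 N) before letting go. After that I pressed the thumb pad and eased the follower up slowly behind the fingers, until the row took its load.

**Last checks:**
- **Follower:** the pad moved 108.4 mm between the first and last top views, which puts the follower at about 0.162 m.
- **Bottles:** the three caps lie on the points predicted for 27, 81 and 135 mm, to within about 2 mm, and the bottles look upright.
- **Other things:** the red-capped bottle, flask, beaker and green bottle look unmoved in the top view.
- **Arm:** it is clear of everything.

**Disagreements:** the top, side and wrist views put the crate caps up to about 7 mm apart, so I used the average and both grips were good. The thumb lever angle and the follower's speed were not measured directly. The pad looks at rest in the pictures, and the follower was eased forward at no more than about 40 mm/s.

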